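Put a lidded mug away on the mug tree

ROBOT

A 6-joint arm with a two-finger parallel gripper is mounted at the origin on the work surface. World frame = base frame: x ahead of the robot, y to its left, z up, the work surface at z = 0. Lengths are in m, angles in rad, forces in N, time in s.
With the tool pointing down it reaches from about 0.3 to 0.875 m from the base axis. Payload 4.2 kg.
Tool frame: the origin (TCP) lies on the centre line of the jaws, within the pads' length; the fingertips stand 8 mm ahead of it and the grasp point (between the pads) lies 11 mm behind it (manip.tcp_to_tips is the x of the fingertips in the tool frame, in m); x points along the fingers, z is the direction in which the jaws open and shut, and the axes are right-handed (so a half turn about x gives the same grasp; the last joint's range is limited). The gripper opens to 85 mm and grips with 20 to 120 N. Pads are 22 mm wide; open, the fingers measure 114 mm over their backs; the gripper's body (76 mm by 85 mm) begins 54 mm behind the grasp point. The pads swing forward as they close: fully open they stand 13 mm farther back than shut.
Start: joints at [-1.339, 0.32, 1.565, -0, 1.257, -0.02], TCP at [0.143, -0.557, 0.239] pointing down, gripper open.
Joint ranges: [-3.11, 3.11], [-0.84, 2.01], [0.21, 2.61], [-1.34, 4.49], [0.05, 2.63], [-2.56, 2.56]. Speed limits (rad/s): [2.57, 2.57, 3.14, 3.14, 3.14, 3.14].

INTERFACE

Orientations are given as a 3x3 rotation matrix whose columns are the frame's x, y, z axes.
In Python, from workcell import telemetry, vision, order, finder, manip gives the robot as it stands.
- The arm moves only by the shell command python3 -m creep 'ROWS' [FORCE]. ROWS is JSON, a list of rows, each an object with "offset": the shift along the tool's x, y, z in m, a list of three; "yaw": the turn about the tool's x in rad; "fingers": the opening, from 0 (shut) to 1 (fully open). In form: [{"offset": [x, y, z], "yaw": yaw, "fingers": fingers}, ...]. A call has 1 to 8 rows; each row shifts and turns the pose as measured when the row begins, along the tool's axes as they then stand; what a row does not reach is not made up. A row lasts 1/8 s, in which the tool goes at most 62.5 mm and 10.7 degrees, less where a joint would pass 70% of its speed; a pose out of reach is approached as far as the arm can. A call with a gripper value outside its range is refused whole. The fingers move at their own pace and stop on an object; FORCE is the grip in N (left out, the last holds). Time passes only in rows, so rows that do not move let the fingers close. It gives the time, the measured TCP pose, the force and the opening at its end, in the units of the state.
- telemetry.get_obs(): the state, without advancing time (a new reading comes with each control period).
- vision.read_camera(name): name is "scene" or "side" or "wrist"; returns a dict with "pixels" (384x512x3 uint8, red, green, blue), "K" (3x3 intrinsics, pixels), "T" (4x4, takes a point from camera to world coordinates); the wrist camera has in their place "hand_eye" (4x4, takes a point from camera to tool coordinates, whose origin is the TCP and whose axes are the tool frame's). Camera axes: x right, y up, looking along -z (the intrinsics and any distortion apply to the point x, -y, -z); pixel columns grow to the right and rows downward; lengths in m; the calibration is good to about 2 mm. The wrist camera is an equidistant fisheye: a pixel r from the principal point sees the ray r / f radians off the axis. A picture is of the moment at which its call begins: read the wrist's pose just before it. There is no depth.
- order.finish_job(): hands the job in, once; it reports no verdict.
Trained networks look in a picture, given as the dict that the camera call returned (one of the last four; its "shot" number tells which), for a name from the list of things; names that differ only in an ending like _2 or _b are one class to them, and where a whole thing is asked for, a point or a joint stands for the part that bears it (a point fixed in the world has none). Each returns a list of dicts, best first, with "score" (0 to 1); they miss things now and then, are a little off and sometimes report something else, mostly with a low value. They report only what shows in the picture. A call takes as long as a camera call. They do not tell look-alikes from the thing itself.
- finder.regions_of(thing, picture): "pixels" (384x512 bool, what is visible of it) and "box" ([left, top, width, height] in pixels, round what is visible of it).
- finder.spot_point(thing, picture): "centre" ([column, row] in pixels: a listed point, or the origin of a listed thing).
The state is a dict: "clock": time; "joints": joint angles; "qd": joint speeds; "tau": joint torques, N m; "ee_pos": TCP position; "orientation": TCP orientation; "wrist_force": force on the tool from outside, world axes, zero at the start; "wrist_torque": the same for the moment, N m; "gripper_width": opening from 0.0 (shut) to 1.0 (fully open).
Only numpy, scipy, OpenCV 4.12 (cv2) and the standard library are available. Lean on these libraries where they do the work, as an engineer would, in place of code of your own. Each camera call takes 0.05 s, during which the arm holds its last target.

TASK

Put the finished lidded mug away: lift off its lid and set it down gently, knob up, fully home in the nest of the lid board that it fits, and hang the mug by its handle on any hook of the mug tree, left hanging still. Do not let the mug or its lid fall over, and leave the other pots, the small lid and the brushes undisturbed.

Things in the scene. Friction and masses are not known exactly. Their poses are not given: they have to be found in the camera images.
- mug: White mug, cylinder 68 mm wide, 90 tall, wall 4, about 300 g, upright, lid on. Origin: centre of underside; z up its axis, y out to its one handle: an angular loop of 10 mm round bar in the y-z plane, reaching y = 82, z = 84 (see mug_loop). Let go with its handle resting on a hook, the mug swings sideways about the rod until it leans about 60 degrees, and is still within 4 s.
- mug_loop (a point): Middle of the opening of the mug's handle: y = 48, z = 52 mm in the mug's frame. Bar centre lines: level from the wall to y = 77 at z = 79, slanting in to y = 65, z = 34, back to the wall at z = 14. Opening: z = 30 to 74 at y = 48; y = 34 to 62 at z = 42; y = 34 to 69 at z = 69.
- lid: The mug's white lid, 90 g. Origin: centre of the underside of its flange; z up. From there up: round flange 56 mm wide, 9 deep (in the mug's mouth at the start), disc 72 mm wide, 6 thick (its underside rests on the rim), neck 16 mm wide, 10 high, round knob 24 mm wide, 16 high, its top 41 mm above the origin. On the mug its origin is 81 mm above the mug's.
- lidboard: Fixed plywood lid board on the table, 110 x 260 mm, 20 thick (top at z = 20 mm), with three round nests cut through it in a row along its y axis, told apart by size. Origin: centre of its underside; z up. Nest centres at y = -78 (60 mm wide), 8 (46 mm) and 78 mm (34 mm, holding the small lid).
- nest (a point): Centre of the mouth of the 60 mm nest, the one the mug's lid fits, at the board's top face. With its flange in it and its disc flat on the board the lid is home: its origin is 9 mm below this point.
- mug_tree: Fixed wooden mug tree: round foot 170 mm across and 20 mm high, post 20 mm across with a cap, top at 216 mm, and three steel hooks at one height, 120 degrees apart. Origin: centre of its underside; z up.
- small_lid: Bystander: small lid of the same kind seated in the 34 mm nest, disc 44 mm across; top of its knob 43 mm above the table. Origin: centre of its flange's underside.
- tumbler: Bystander: white cup without a handle, 76 mm across the rim, 85 mm tall. Origin: centre of its underside.
- brush_pot: Bystander: red tin 72 mm across and 95 mm tall with brushes standing in it to 190 mm. Origin: centre of its underside.
- vase: Bystander: unglazed clay vase, a slim cone 84 mm across the foot and 200 mm tall. Origin: centre of its underside.
- hook1: Hook 1 of the mug tree, 10 mm steel rod. Origin: on the rod's axis mid-run, 180 mm above the table, 48 mm from the post's axis; x outward from the post, z up. The run is level from the post (x = -38 mm) to x = 42 mm, then turns up: the tip ends at x = 57 mm, its top 18 mm above the rod's axis.
- hook2: Hook 2 of the mug tree, 10 mm steel rod. Origin: on the rod's axis mid-run, 180 mm above the table, 48 mm from the post's axis; x outward from the post, z up. The run is level from the post (x = -38 mm) to x = 42 mm, then turns up: the tip ends at x = 57 mm, its top 18 mm above the rod's axis.
- hook3: Hook 3 of the mug tree, 10 mm steel rod. Origin: on the rod's axis mid-run, 180 mm above the table, 48 mm from the post's axis; x outward from the post, z up. The run is level from the post (x = -38 mm) to x = 42 mm, then turns up: the tip ends at x = 57 mm, its top 18 mm above the rod's axis.
There are look-alikes about, which are no part of the job. Leave any green look-alike of the mug alone. Leave any black look-alike of the lid alone.

How it is judged:
By the outcome, as a careful person would: the job done as asked, in the order asked, and still so for the second after the job is handed in, with the robot touching nothing.
It also fails if it takes over 70 s, if anything falls off the work surface, if the arm or the gripper's body presses on something with over 40 N, if the wrist force passes 120 N, or if a joint passes its speed limit or range.

## Working session

There is one attempt and no reset: what is moved stays moved. The work goes in short steps, Python scripts to look and compute and a shell command to move; the robot and the scene stay as the last step left them, time stands still between calls to the robot, and variables do not carry over. Pictures are saved under pics/ and viewed, and the job is handed in when it is done.

```bash
ls; mkdir -p pics; python3 - <<'E'
from workcell import telemetry, vision, finder, manip
import cv2
o=telemetry.get_obs()
print(o['clock'],o['ee_pos'],o['orientation'],o['gripper_width'])
for n in ['scene','side','wrist']:
    p=vision.read_camera(n)
    cv2.imwrite(f'pics/{n}0.png',p['pixels'][:,:,::-1])
    print(n,p['K'],p.get('T',p.get('hand_eye')),[k for k in p])
    for t in (['mug','lid','mug_tree','lidboard'] if n!='wrist' else []):
        print(t,[(round(r['score'],2),r['box']) for r in finder.regions_of(t,p)])
    for t in ['mug','lid','nest','mug_loop','hook1','hook2','hook3','mug_tree','lidboard','tumbler','brush_pot','vase','small_lid']:
        print(t,[(round(r['score'],2),[round(float(x),1) for x in r['centre']]) for r in finder.spot_point(t,p)])
E
```

```text
pics
0.0 [ 0.1431289  -0.55639459  0.23845001] [[-4.31931310e-04  9.68472958e-01  2.49118333e-01]
 [ 1.82110227e-03  2.49118705e-01 -9.68471246e-01]
 [-9.99998249e-01  3.53569063e-05 -1.87129047e-03]] 0.9993344517337643
scene [[456.85449178   0.         260.40475746]
 [  0.         456.85449178 190.54789501]
 [  0.           0.           1.        ]] [[-0.23391903 -0.77091402  0.59243014  1.4284097 ]
 [ 0.97222112 -0.18030324  0.14925425  0.22121464]
 [-0.00824512  0.6108865   0.79167525  1.31722513]
 [ 0.          0.          0.          1.        ]] ['pixels', 'K', 'T', 'shot']
mug [(0.76, [257.5, 188.3, 32.3, 19.9]), (0.73, [287.0, 148.4, 26.0, 32.4])]
lid [(0.73, [233.0, 181.2, 20.5, 13.9]), (0.53, [261.3, 172.3, 16.0, 16.2])]
mug_tree [(0.76, [144.6, 139.3, 60.9, 75.0])]
lidboard [(0.59, [311.0, 196.6, 67.1, 68.6])]
mug [(0.88, [264.9, 199.8]), (0.86, [306.1, 168.9]), (0.45, [412.7, 199.8])]
lid [(0.81, [242.5, 189.8]), (0.73, [270.5, 183.7]), (0.22, [181.9, 191.8])]
nest [(0.94, [330.2, 238.2])]
mug_loop [(0.89, [282.2, 188.5]), (0.71, [293.2, 165.4])]
hook1 [(0.72, [345.9, 230
[... 1619 characters left out ...]
0.9, [209.5, 269.3])]
tumbler [(0.83, [198.2, 190.5])]
brush_pot [(0.59, [233.7, 370.4])]
vase []
small_lid [(0.66, [223.5, 287.1])]
wrist [[297.31863964   0.         253.35721008]
 [  0.         297.31863964 188.35719535]
 [  0.           0.           1.        ]] [[-6.30961845e-04  2.80964321e-01 -9.59718007e-01 -1.34801990e-01]
 [-8.55234998e-04  9.59717695e-01  2.80964792e-01  7.01596181e-02]
 [ 9.99999435e-01  9.98062491e-04 -3.65254727e-04  3.67863273e-04]
 [ 0.00000000e+00  0.00000000e+00  0.00000000e+00  1.00000000e+00]] ['pixels', 'K', 'hand_eye', 'shot']
mug []
lid []
nest []
mug_loop []
hook1 []
hook2 []
hook3 []
mug_tree []
lidboard []
tumbler []
brush_pot []
vase []
small_lid []
```

```bash
python3 - <<'E'
import cv2
a=cv2.imread('pics/scene0.png');b=cv2.imread('pics/side0.png')
cv2.imwrite('pics/scene_z.png',cv2.resize(a[120:280,130:450],(800,400),interpolation=cv2.INTER_CUBIC))
cv2.imwrite('pics/side_z.png',cv2.resize(b[60:384,140:360],(407*1,600),interpolation=cv2.INTER_CUBIC))
E
```

```text
(no output)
```

View pics/scene0.png

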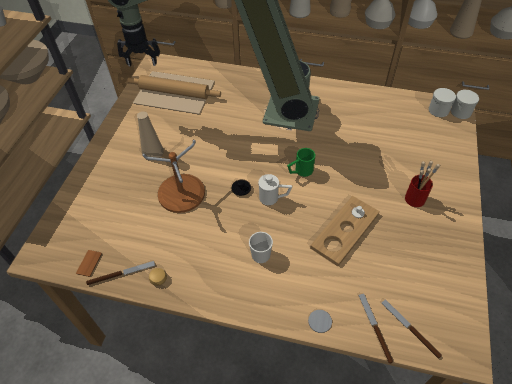

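View pics/scene_z.png

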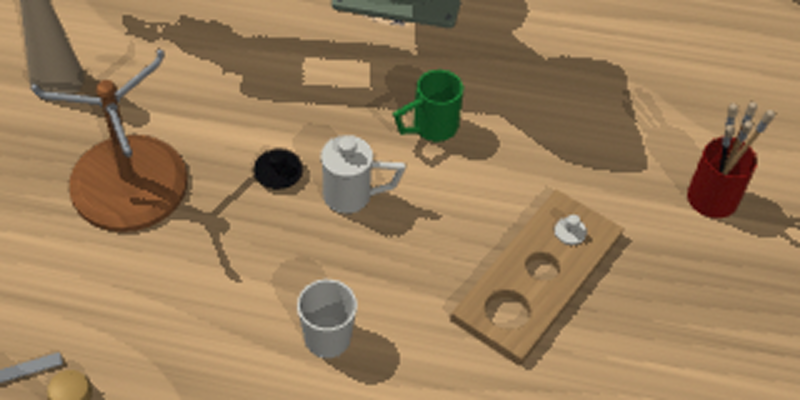

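View pics/side_z.png

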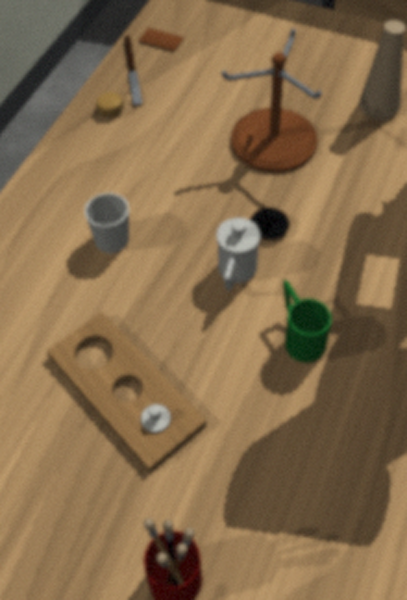

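View pics/side0.png

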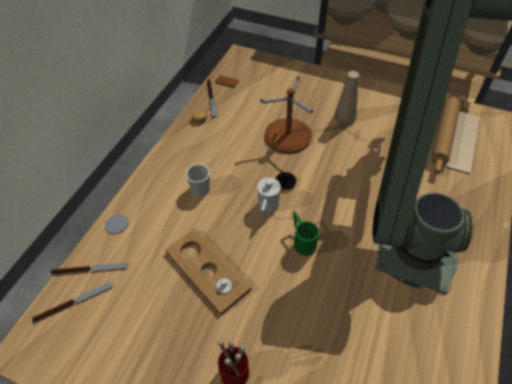

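The scene shows the white lidded mug at (270,190) with its handle to the right, and the black lid look-alike at (241,188). The green mug is at (305,162), the tree at (182,194), and the board at (345,230) with its 60 mm nest at (332,240). Next I triangulate from both cameras.

```bash
cat > h.py <<'E'
import numpy as np, cv2
from workcell import telemetry, vision, finder, manip
def ray(p,uv,pose=None):
    K=p['K'];x=(uv[0]-K[0,2])/K[0,0];y=(uv[1]-K[1,2])/K[1,1]
    if 'T' in p:
        d=np.array([x,-y,-1.]);T=p['T']
    else:
        r=np.hypot(x,y); s=np.sin(r)/r if r>1e-9 else 1
        d=np.array([x*s,-y*s,-np.cos(r)])
        W=np.eye(4);W[:3,:3]=pose['orientation'];W[:3,3]=pose['ee_pos'];T=W@p['hand_eye']
    d=T[:3,:3]@d; return T[:3,3],d/np.linalg.norm(d)
def plane(p,uv,z,pose=None):
    o,d=ray(p,uv,pose); return o+d*(z-o[2])/d[2]
def tri(*rs):
    A=np.zeros((3,3));b=np.zeros(3)
    for o,d in rs:
        M=np.eye(3)-np.outer(d,d);A+=M;b+=M@o
    x=np.linalg.solve(A,b)
    return x,[float(np.linalg.norm((np.eye(3)-np.outer(d,d))@(x-o)))*1000 for o,d in rs]
def proj(p,X,pose=None):
    if 'T' in p: T=p['T']
    else:
        W=np.eye(4);W[:3,:3]=pose['orientation'];W[:3,3]=pose['ee_pos'];T=W@p['hand_eye']
    c=T[:3,:3].T@(np.asarray(X)-T[:3,3]);v=np.array([c[0],-c[1],-c[2]]);K=p['K']
    if 'T' in p: q=v[:2]/v[2]
    else:
        r=np.hypot(*v[:2]);q=v[:2]/r*np.arctan2(r,v[2])
    return np.array([q[0]*K[0,0]+K[0,2],q[1]*K[1,1]+K[1,2]])
E
python3 - <<'E'
from h import *
np.set_printoptions(precision=4,suppress=True)
print(manip.tcp_to_tips,[k for k in dir(manip) if k[0]!='_'])
a=vision.read_camera('scene');b=vision.read_camera('side')
P={'nest':((330.2,238.2),(188.3,250.3)),'mugloop':((282.2,188.5),(264.8,209.4)),'lid':((270.5,183.7),(265.4,189.8)),
'board':((344.7,229.9),(209.5,269.3)),'tree':((182.4,194.1),(290.3,132.3)),'tumbler':((264.5,257.7),(198.2,190.5)),'small':((356.8,212.9),(223.5,287.1))
,'mug':((264.9,199.8),(269,203.8)),'greenloop':((293.2,165.4),(295.4,221.4)),'black':((242.5,189.8),(284.8,183.0))}
for k,(u,v) in P.items():
    x,r=tri(ray(a,u),ray(b,v)); print(k,x,np.round(r,1))
H=[(158.9,155.2),(182.3,151.6),(178.4,170.8)]
for u in H: print('scene hook',u,plane(a,u,.18))
for u in [(275.4,102.2),(301.4,105.6)]: print('side hook',u,plane(b,u,.18))
print(plane(a,(412,198.3),0),plane(a,(155.2,154.9),0))
E
```

```text
0.008 ['IKError', 'tcp_to_tips']
nest [0.6118 0.2583 0.0301] [11.4 11.4]
mugloop [0.4583 0.0591 0.0512] [4.8 4.8]
lid [0.4749 0.0187 0.0896] [2.4 2.4]
board [0.5412 0.2903 0.0009] [2.4 2.4]
tree [ 0.5187 -0.3061  0.0055] [10.1 10.1]
tumbler [ 0.7064  0.0475 -0.0014] [3.6 3.6]
small [0.4744 0.3257 0.0149] [2.5 2.5]
mug [ 0.472  -0.003  -0.0114] [0.6 0.6]
greenloop [0.3555 0.0761 0.0657] [2.8 2.8]
black [ 0.453  -0.0928 -0.0003] [1.3 1.3]
scene hook (158.9, 155.2) [ 0.5094 -0.3595  0.18  ]
scene hook (182.3, 151.6) [ 0.4761 -0.2885  0.18  ]
scene hook (178.4, 170.8) [ 0.5592 -0.2725  0.18  ]
side hook (275.4, 102.2) [ 0.5571 -0.2635  0.18  ]
side hook (301.4, 105.6) [ 0.4725 -0.2803  0.18  ]
[0.3531 0.51   0.    ] [ 0.3657 -0.4661  0.    ]
```

```bash
python3 -m creep '[{"offset":[-0.02,0.04,-0.041],"yaw":0,"fingers":1},{"offset":[-0.02,0.04,-0.041],"yaw":0,"fingers":1},{"offset":[0,0.042,-0.043],"yaw":0,"fingers":1},{"offset":[0,0.042,-0.043],"yaw":0,"fingers":1},{"offset":[0,0.042,-0.043],"yaw":0,"fingers":1},{"offset":[0,0.042,-0.043],"yaw":0,"fingers":1},{"offset":[0,0.042,-0.043],"yaw":0,"fingers":1},{"offset":[0,0.042,-0.043],"yaw":0,"fingers":1}]'
```

```text
clock: 3.6
ee_pos: [0.3869, -0.1375, 0.2813]
orientation: [[0.007, 0.971, 0.24], [-0.004, 0.24, -0.971], [-1.0, 0.006, 0.005]]
wrist_force: [0.9, 0.2, 0.5]
gripper_width: 0.999
```

```bash
python3 -m creep '[{"offset":[0,0.036,-0.038],"yaw":0,"fingers":1},{"offset":[0,0.036,-0.038],"yaw":0,"fingers":1},{"offset":[0,0.03,-0.03],"yaw":0,"fingers":1},{"offset":[0,0.017,-0.017],"yaw":0,"fingers":1},{"offset":[0,0,0],"yaw":0,"fingers":1}]'
python3 - <<'E'
from h import *
np.set_printoptions(precision=4,suppress=True)
o=telemetry.get_obs();p=vision.read_camera('wrist')
print(o['clock'],o['ee_pos'],o['joints'])
cv2.imwrite('pics/w1.png',p['pixels'][:,:,::-1])
for t,z in [('mug',0),('lid',.081),('mug_loop',.052),('nest',.02)]:
    for r in finder.spot_point(t,p): print(t,r['score'],r['centre'],plane(p,r['centre'],z,o))
for r in finder.regions_of('lid',p): print(r['score'],r['box'])
E
```

```text
clock: 4.22
ee_pos: [0.4764, 0.0196, 0.2822]
orientation: [[0.01, 0.969, 0.247], [-0.004, 0.247, -0.969], [-1.0, 0.009, 0.007]]
wrist_force: [0.1, -1.3, -0.1]
gripper_width: 1.0
4.225 [0.4764 0.0196 0.2822] [ 0.0198  0.1321  1.7061 -0.0045  1.2931  1.3419]
mug 0.72 [168.2, 242.5] [ 0.3086  0.1151 -0.    ]
lid 0.9 [325.7, 192.4] [ 0.4678 -0.0746  0.081 ]
lid 0.88 [260.0, 174.6] [0.4693 0.008  0.081 ]
lid 0.56 [64.2, 115.1] [0.4867 0.2716 0.081 ]
mug_loop 0.8 [188.4, 243.2] [0.3448 0.0769 0.052 ]
mug_loop 0.64 [220.2, 167.7] [0.4594 0.0563 0.052 ]
mug_loop 0.6 [114.0, 27.0] [0.611  0.2394 0.052 ]
nest 0.8 [111.7, 26.2] [0.6178 0.2613 0.02  ]
0.8 [231.9, 147.2, 61.0, 60.8]
0.63 [300.7, 170.7, 49.2, 44.4]
```

View pics/w1.png

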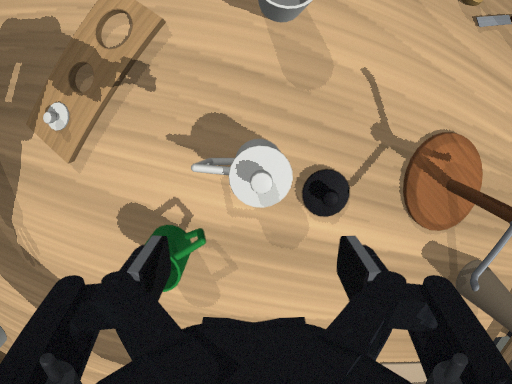

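The wrist view shows the lid disc centred near (261,177) with its knob at (262,183). The handle points left at (210,167), the black lid is at (326,192), and the 60 mm nest is at (114,29).

```bash
cat >> h.py <<'E'
def fitcircle(p,pts,z,R,o,x0):
    from scipy.optimize import least_squares
    q=np.array([plane(p,u,z,o)[:2] for u in pts])
    f=lambda c:np.hypot(*(q-c[:2]).T)-R
    s=least_squares(f,x0,loss='soft_l1',f_scale=.001); 
    g=least_squares(lambda c:np.hypot(*(q-c[:2]).T)-c[2],[*s.x,R],loss='soft_l1',f_scale=.001)
    return s.x,np.abs(f(s.x)).mean()*1000,g.x
E
python3 - <<'E'
from h import *
np.set_printoptions(precision=4,suppress=True)
o=telemetry.get_obs();p=vision.read_camera('wrist')
R=finder.regions_of('lid',p)
for r in R:
    m=r['pixels'].astype(np.uint8)
    c=max(cv2.findContours(m,0,1)[0],key=cv2.contourArea)[:,0]+0.0
    c=cv2.convexHull(c.astype(np.float32))[:,0]
    u=c.mean(0); z=.096 if u[0]<290 else .006
    print(u,r['score'],fitcircle(p,c,.094 if u[0]<290 else .012,.036,o,plane(p,u,z,o)[:2]))
for uv in [(262,183),(262,185)]: print('knob',plane(p,uv,.118,o))
g=cv2.resize(p['pixels'][130:230,170:370,::-1],(800,400),interpolation=cv2.INTER_CUBIC)
cv2.imwrite('pics/w1z.png',g)
g=cv2.resize(p['pixels'][0:170,20:180,::-1],(560,595),interpolation=cv2.INTER_CUBIC)
cv2.imwrite('pics/w1n.png',g)
E
```

```text
[326.3571 191.5714] 0.95 (array([ 0.4519, -0.0978]), np.float64(0.579820837679602), array([ 0.452 , -0.0977,  0.0364]))
[257.8235 174.8529] 0.76 (array([0.4697, 0.0081]), np.float64(0.37040669919450153), array([0.4697, 0.0081, 0.0358]))
[78.5556 93.1111] 0.45 (array([0.4901, 0.2673]), np.float64(55.729907936850765), array([0.5343, 0.2232, 0.1063]))
knob [0.4682 0.0047 0.118 ]
knob [0.4661 0.0042 0.118 ]
```

View pics/w1z.png

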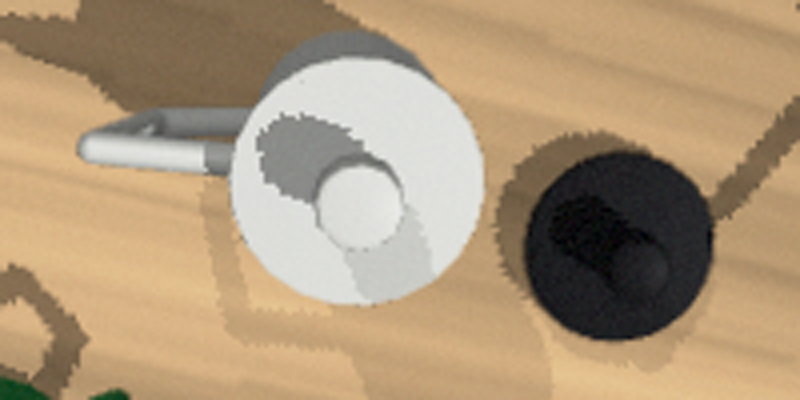

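View pics/w1n.png

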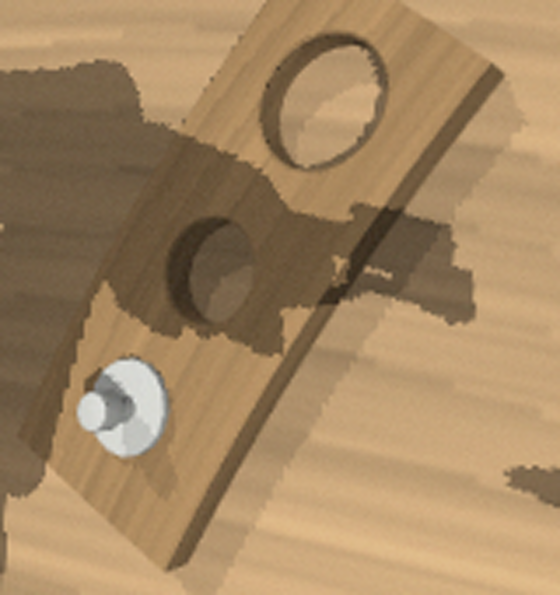

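```bash
python3 -m creep '[{"offset":[0.04,-0.006,0.004],"yaw":0,"fingers":1},{"offset":[0.05,-0.005,0.0045],"yaw":0,"fingers":1},{"offset":[0.04,0,0],"yaw":0,"fingers":0.8},{"offset":[0,0,0],"yaw":0,"fingers":0.65},{"offset":[0,0,0],"yaw":0,"fingers":0.6}]'
python3 - <<'E'
from h import *
np.set_printoptions(precision=4,suppress=True)
o=telemetry.get_obs();p=vision.read_camera('wrist');print(o['ee_pos'])
cv2.imwrite('pics/w2.png',p['pixels'][:,:,::-1])
E
```

```text
clock: 5.25
ee_pos: [0.4703, 0.0038, 0.1527]
orientation: [[0.019, 0.971, 0.24], [-0.004, 0.24, -0.971], [-1.0, 0.017, 0.009]]
wrist_force: [0.2, -0.5, 0.2]
gripper_width: 0.601
[0.4703 0.0038 0.1527]
```

View pics/w2.png

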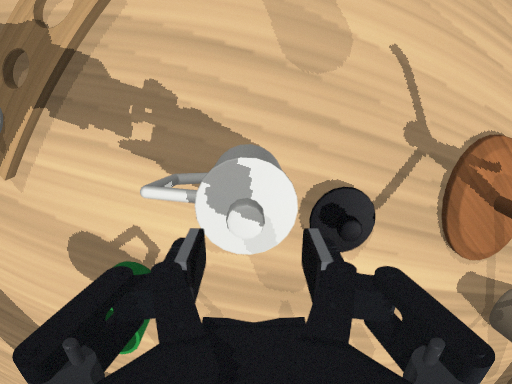

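```bash
python3 -m creep '[{"offset":[0.026,0,-0.003],"yaw":0,"fingers":0.6},{"offset":[0.018,0,-0.0016],"yaw":0,"fingers":0.6},{"offset":[0,0,0],"yaw":0,"fingers":0.6}]'
python3 - <<'E'
from h import *
np.set_printoptions(precision=4,suppress=True)
o=telemetry.get_obs();p=vision.read_camera('wrist');print(o['ee_pos'])
cv2.imwrite('pics/w3.png',p['pixels'][:,:,::-1])
E
```

```text
clock: 5.68
ee_pos: [0.4744, 0.0082, 0.1134]
orientation: [[0.031, 0.97, 0.24], [-0.005, 0.24, -0.971], [-1.0, 0.029, 0.012]]
wrist_force: [-0.4, 0.0, 0.5]
gripper_width: 0.599
[0.4744 0.0082 0.1134]
```

View pics/w3.png

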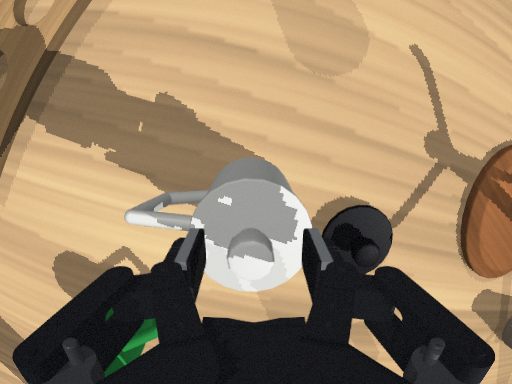

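```bash
python3 -m creep '[{"offset":[0,0,0],"yaw":0,"fingers":0.6}]';python3 -m creep '[{"offset":[0,-0.004,0],"yaw":0,"fingers":0.6},{"offset":[0,0,0],"yaw":0,"fingers":0.6}]'
```

```text
clock: 5.85
ee_pos: [0.476, 0.0081, 0.1155]
orientation: [[0.036, 0.97, 0.24], [-0.005, 0.24, -0.971], [-0.999, 0.034, 0.013]]
wrist_force: [0.7, -0.4, 0.8]
gripper_width: 0.596
clock: 6.1
ee_pos: [0.4728, 0.007, 0.117]
orientation: [[0.039, 0.97, 0.24], [-0.005, 0.24, -0.971], [-0.999, 0.036, 0.014]]
wrist_force: [0.7, -0.3, -0.3]
gripper_width: 0.602
```

```bash
cat > s.py <<'E'
from h import *
np.set_printoptions(precision=4,suppress=True)
o=telemetry.get_obs()
print(o['clock'],o['ee_pos'],'q',o['joints'],'qd',o['qd'],'tau',o['tau'])
E
python3 s.py; python3 -m creep '[{"offset":[0,0,0],"yaw":0,"fingers":0.6}]' >/dev/null; python3 s.py
```

```text
6.1 [0.4728 0.007  0.117 ] q [-0.0066  0.2645  1.9949 -0.0059  0.8434  1.3258] qd [ 0.0003 -0.0023 -0.0139  0.0003 -0.0033 -0.0007] tau [ -0.0078 -33.7303 -18.5893  -0.0178  -0.1507  -0.0034]
6.225 [0.4729 0.007  0.1173] q [-0.0066  0.264   1.9947 -0.0059  0.8435  1.3258] qd [ 0.0005 -0.0066  0.0018 -0.001   0.0036  0.0005] tau [ -0.0006 -33.7187 -18.6234  -0.0147  -0.1669  -0.0001]
```

```bash
python3 -m creep '[{"offset":[0.010,-0.003,-0.0016],"yaw":0,"fingers":0.6},{"offset":[0,0,0],"yaw":0,"fingers":0.6}]'; python3 -m creep '[{"offset":[0,0,0],"yaw":0,"fingers":0.45}]'
```

```text
clock: 6.48
ee_pos: [0.4695, 0.0078, 0.1063]
orientation: [[0.039, 0.97, 0.24], [-0.005, 0.24, -0.971], [-0.999, 0.037, 0.014]]
wrist_force: [0.1, 0.6, 0.1]
gripper_width: 0.602
clock: 6.6
ee_pos: [0.4694, 0.0079, 0.1061]
orientation: [[0.038, 0.97, 0.24], [-0.005, 0.24, -0.971], [-0.999, 0.036, 0.014]]
wrist_force: [-0.4, 0.1, 0.0]
gripper_width: 0.452
```

```bash
python3 -m creep '[{"offset":[0,0,0],"yaw":0,"fingers":0.3},{"offset":[0,0,0],"yaw":0,"fingers":0.1},{"offset":[0,0,0],"yaw":0,"fingers":0.1}]' 30; python3 -m creep '[{"offset":[-0.008,0,0],"yaw":0,"fingers":0.1},{"offset":[-0.015,0,0],"yaw":0,"fingers":0.1},{"offset":[-0.02,0,0],"yaw":0,"fingers":0.1}]'
python3 - <<'E'
from h import *
o=telemetry.get_obs();p=vision.read_camera('wrist');print(o['ee_pos'],o['wrist_force'])
cv2.imwrite('pics/w4.png',p['pixels'][:,:,::-1])
E
```

```text
clock: 6.98
ee_pos: [0.4695, 0.008, 0.1062]
orientation: [[0.038, 0.97, 0.24], [-0.004, 0.24, -0.971], [-0.999, 0.036, 0.013]]
wrist_force: [0.6, 0.4, -0.2]
gripper_width: 0.27
clock: 7.35
ee_pos: [0.4667, 0.008, 0.1495]
orientation: [[0.034, 0.97, 0.24], [-0.005, 0.24, -0.971], [-0.999, 0.032, 0.013]]
wrist_force: [1.5, -0.7, -1.3]
gripper_width: 0.268
[0.46667183 0.00801684 0.14951449] [ 1.4939763  -0.70799501 -1.27075921]
```

View pics/w4.png

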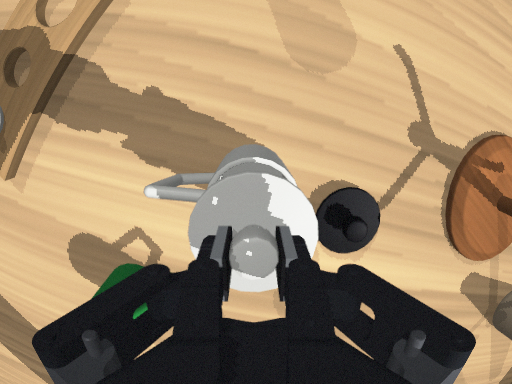

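```bash
python3 -m creep '[{"offset":[-0.03,0,0],"yaw":0,"fingers":0.1},{"offset":[-0.02,0.012,-0.016],"yaw":0,"fingers":0.1},{"offset":[0,0.026,-0.038],"yaw":0,"fingers":0.1},{"offset":[0,0.03,-0.044],"yaw":0,"fingers":0.1},{"offset":[0,0.03,-0.044],"yaw":0,"fingers":0.1},{"offset":[0,0.026,-0.038],"yaw":0,"fingers":0.1},{"offset":[0,0.014,-0.02],"yaw":0,"fingers":0.1},{"offset":[0,0,0],"yaw":0,"fingers":0.1}]'
cat > nest.py <<'E'
from h import *
import sys
np.set_printoptions(precision=4,suppress=True)
o=telemetry.get_obs();p=vision.read_camera('wrist');print(o['ee_pos'],o['wrist_force'],o['joints'])
cv2.imwrite(sys.argv[1],p['pixels'][:,:,::-1]); np.save('lastw.npy',p['pixels'])
for t,z in [('nest',.02),('lidboard',0),('small_lid',.011)]:
    for r in finder.spot_point(t,p)[:2]: print(t,r['score'],r['centre'],plane(p,r['centre'],z,o))
E
python3 nest.py pics/w5.png
```

```text
clock: 8.4
ee_pos: [0.5557, 0.2417, 0.2069]
orientation: [[0.045, 0.97, 0.238], [-0.006, 0.238, -0.971], [-0.999, 0.042, 0.016]]
wrist_force: [-0.6, -0.0, -1.5]
gripper_width: 0.269
[0.5557 0.2417 0.2069] [-0.5731 -0.0099 -1.5469] [ 0.4031  0.3709  1.5717 -0.025   1.16    1.743 ]
lidboard 0.61 [204.0, 172.7] [0.5413 0.2945 0.    ]
small_lid 0.8 [172.3, 225.0] [0.471  0.3194 0.011 ]
small_lid 0.61 [45.0, 259.0] [0.3585 0.5144 0.011 ]
```

View pics/w5.png

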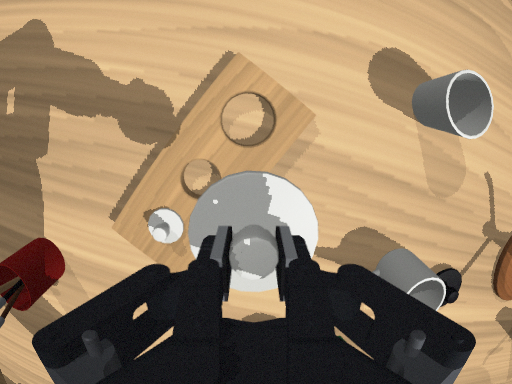

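```bash
python3 - <<'E'
import cv2,numpy as np
a=np.load('lastw.npy')[:,:,::-1]
cv2.imwrite('pics/w5z.png',cv2.resize(a[80:160,205:305],(800,640)[:2] and (750,600),interpolation=cv2.INTER_CUBIC))
E
```

```text
(no output)
```

View pics/w5z.png

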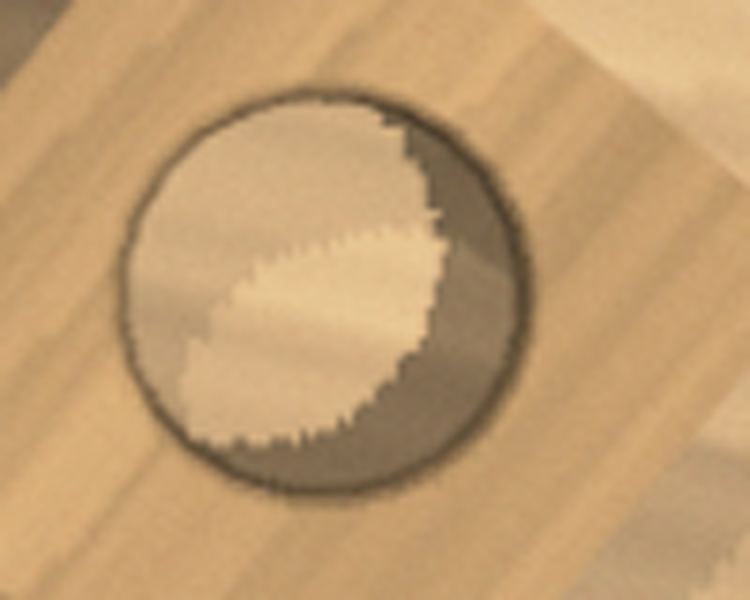

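```bash
python3 - <<'E'
from h import *
np.set_printoptions(precision=4,suppress=True)
o=telemetry.get_obs();p=vision.read_camera('wrist')
zz=[(118,300),(534,300),(322,85),(330,502)]
pts=[((x+.5)/7.5-.5+205,(y+.5)/7.5-.5+80) for x,y in zz]
print(fitcircle(p,pts,.02,.030,o,plane(p,pts[0],.02,o)[:2]))
for r in finder.regions_of('lid',p):
    m=r['pixels'].astype(np.uint8);c=max(cv2.findContours(m,0,1)[0],key=cv2.contourArea)[:,0]
    c=cv2.convexHull(c.astype(np.float32))[:,0];u=c.mean(0)
    if 200<u[0]<310 and u[1]>170:
        k=c[c[:,1]<225]; print(r['score'],u,len(k))
        for z in (o['ee_pos'][2]-.0102,o['ee_pos'][2]-.0132): print(z,fitcircle(p,k,z,.036,o,plane(p,u,z,o)[:2]))
print(o['ee_pos'])
E
```

```text
(array([0.6144, 0.2556]), np.float64(0.31835396204047023), array([0.6144, 0.2556, 0.0303]))
0.61 [253.359  223.7436] 21
0.19722040845121447 (array([0.5559, 0.2392]), np.float64(0.25402052850376755), array([0.557 , 0.2394, 0.0351]))
0.19422040845121447 (array([0.5555, 0.239 ]), np.float64(0.08786354377768411), array([0.5557, 0.2391, 0.0358]))
[0.5549 0.2392 0.2074]
```

```bash
python3 -m creep '[{"offset":[0.03,0,0],"yaw":0,"fingers":0.1},{"offset":[0.04,0,0],"yaw":0,"fingers":0.1},{"offset":[0.015,0,0],"yaw":0,"fingers":0.1},{"offset":[0,0,0],"yaw":0,"fingers":0.1},{"offset":[0,0,0],"yaw":0,"fingers":0.1},{"offset":[0,0,0],"yaw":0,"fingers":0.1}]'
python3 nest.py pics/w6.png
python3 - <<'E'
import cv2,numpy as np
a=np.load('lastw.npy')[:,:,::-1]
cv2.imwrite('pics/w6z.png',cv2.resize(a[40:160,195:345],(750,600),interpolation=cv2.INTER_CUBIC))
E
```

```text
clock: 9.45
ee_pos: [0.5616, 0.2366, 0.1263]
orientation: [[0.054, 0.972, 0.23], [-0.003, 0.231, -0.973], [-0.999, 0.052, 0.015]]
wrist_force: [0.1, 0.1, -0.3]
gripper_width: 0.266
[0.5616 0.2366 0.1263] [ 0.1019  0.1465 -0.3287] [ 0.3916  0.4399  1.6813 -0.0282  0.9717  1.7448]
lidboard 0.85 [187.8, 193.6] [0.5439 0.2926 0.    ]
small_lid 0.9 [144.2, 257.2] [0.4726 0.3241 0.011 ]
small_lid 0.67 [252.7, 225.7] [0.5309 0.2276 0.011 ]
```

View pics/w6.png

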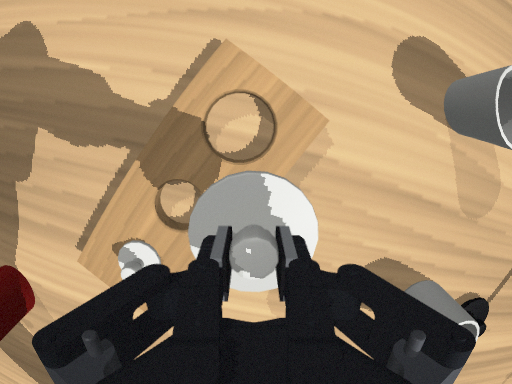

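View pics/w6z.png

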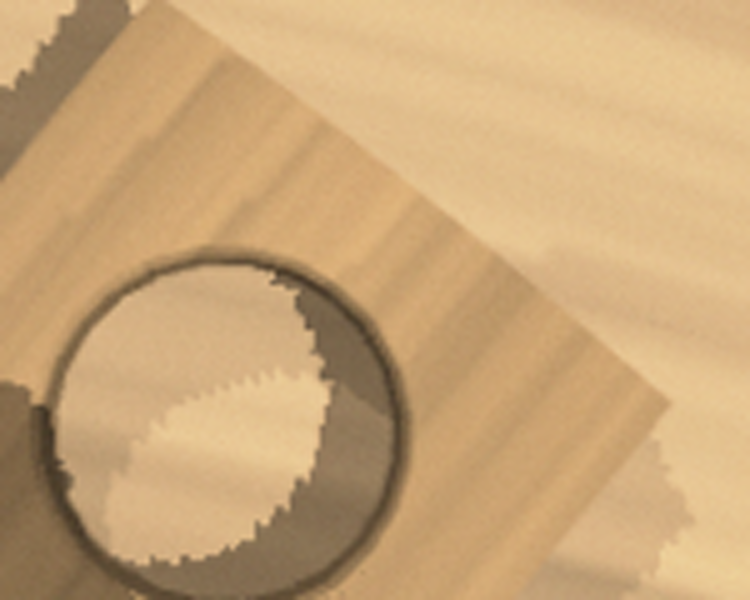

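```bash
python3 - <<'E'
import cv2,numpy as np
a=np.load('lastw.npy')[:,:,::-1]
z=cv2.resize(a[80:170,190:290],(800,720),interpolation=cv2.INTER_CUBIC)[60:660]
cv2.imwrite('pics/w6y.png',z)
E
```

```text
(no output)
```

View pics/w6y.png

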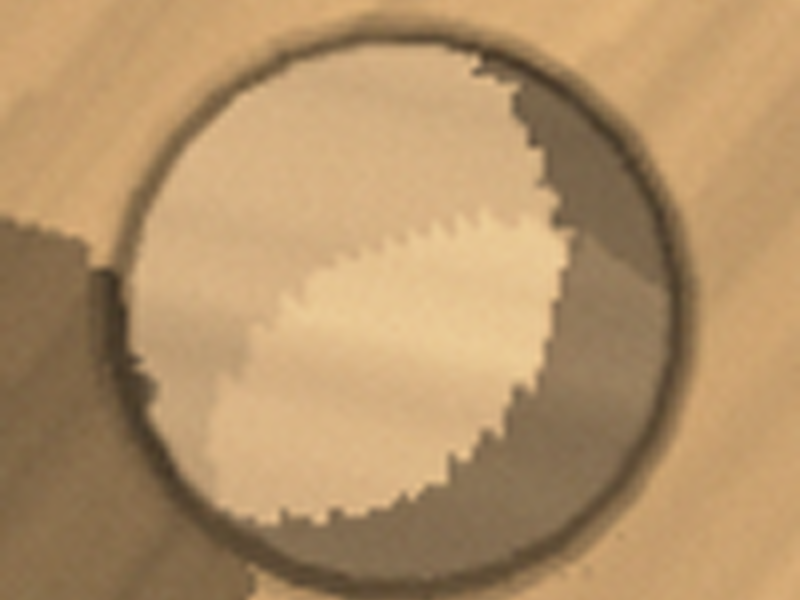

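```bash
python3 - <<'E'
from h import *
np.set_printoptions(precision=4,suppress=True)
p=vision.read_camera('wrist');o=dict(telemetry.get_obs());print(o['ee_pos'])
o['ee_pos']=np.array([0.5616,0.2366,0.1263]);o['orientation']=np.array([[0.054,0.972,0.23],[-0.003,0.231,-0.973],[-0.999,0.052,0.015]])
for zz in ([(93,310),(697,320),(385,12),(398,600)],[(128,320),(676,310),(400,38),(405,578)]):
    pts=[((x+.5)/8-.5+190,(y+60.5)/8-.5+80) for x,y in zz]
    print(fitcircle(p,pts,.02,.030,o,plane(p,pts[0],.02,o)[:2]))
o=telemetry.get_obs();print(o['ee_pos'],o['orientation'])
for r in finder.regions_of('lid',p):
    m=r['pixels'].astype(np.uint8);c=max(cv2.findContours(m,0,1)[0],key=cv2.contourArea)[:,0]
    c=cv2.convexHull(c.astype(np.float32))[:,0];u=c.mean(0)
    if 200<u[0]<310 and u[1]>170:
        k=c[c[:,1]<225]
        for dz in (.0102,.0132):
            z=o['ee_pos'][2]-dz; print(z,fitcircle(p,k,z,.036,o,plane(p,u,z,o)[:2]))
E
```

```text
[0.5611 0.2364 0.1255]
(array([0.6158, 0.2594]), np.float64(0.7329474447312755), array([0.6158, 0.2594, 0.0307]))
(array([0.616 , 0.2588]), np.float64(1.9782039859210934), array([0.6158, 0.2587, 0.028 ]))
[0.5611 0.2364 0.1255] [[ 0.0526  0.9716  0.2305]
 [-0.0034  0.231  -0.9729]
 [-0.9986  0.0504  0.0155]]
0.11527464693700014 (array([0.5619, 0.2362]), np.float64(0.3630251067237789), array([0.5629, 0.2364, 0.0352]))
0.11227464693700014 (array([0.5616, 0.2361]), np.float64(0.2778928999892552), array([0.5617, 0.2361, 0.0359]))
```

```bash
python3 -m creep '[{"offset":[0,0.03,-0.006],"yaw":0,"fingers":0.1},{"offset":[0.02,0.024,-0.0045],"yaw":0,"fingers":0.1},{"offset":[0.03,0,0],"yaw":0,"fingers":0.1},{"offset":[0.012,0,0],"yaw":0,"fingers":0.1},{"offset":[0,0,0],"yaw":0,"fingers":0.1},{"offset":[0,0,0],"yaw":0,"fingers":0.1},{"offset":[0,0,0],"yaw":0,"fingers":0.1}]'
```

```text
clock: 10.62
ee_pos: [0.6169, 0.2603, 0.0675]
orientation: [[0.057, 0.971, 0.231], [-0.002, 0.231, -0.973], [-0.998, 0.055, 0.015]]
wrist_force: [0.2, -0.1, -0.3]
gripper_width: 0.264
```

```bash
python3 -m creep '[{"offset":[0.012,-0.0034,0.0005],"yaw":0,"fingers":0.1},{"offset":[0,0,0],"yaw":0,"fingers":0.1},{"offset":[0,0,0],"yaw":0,"fingers":0.1}]'; python3 nest.py pics/w7.png
```

```text
clock: 11.0
ee_pos: [0.6144, 0.259, 0.0559]
orientation: [[0.059, 0.971, 0.231], [-0.001, 0.231, -0.973], [-0.998, 0.057, 0.014]]
wrist_force: [0.3, -0.2, -0.9]
gripper_width: 0.264
[0.6144 0.259  0.0559] [ 0.3319 -0.1648 -0.9104] [ 0.3925  0.5886  1.6146 -0.0301  0.8846  1.7483]
small_lid 0.54 [139.8, 346.4] [0.4758 0.3256 0.011 ]
```

View pics/w7.png

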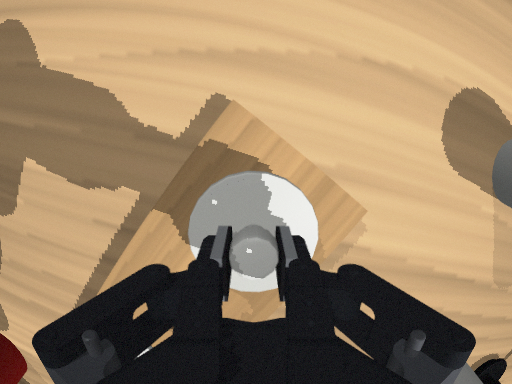

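```bash
python3 -m creep '[{"offset":[0.009,-0.0004,0],"yaw":0,"fingers":0.1},{"offset":[0,0,0],"yaw":0,"fingers":0.1},{"offset":[0,0,0],"yaw":0,"fingers":0.1}]'; python3 -m creep '[{"offset":[0.006,-0.0004,0],"yaw":0,"fingers":0.1},{"offset":[0,0,0],"yaw":0,"fingers":0.1}]'
```

```text
clock: 11.58
ee_pos: [0.6146, 0.2589, 0.0461]
orientation: [[0.058, 0.971, 0.231], [-0.001, 0.231, -0.973], [-0.998, 0.057, 0.014]]
wrist_force: [-0.6, -0.2, -0.7]
gripper_width: 0.269
clock: 11.82
ee_pos: [0.6145, 0.2587, 0.0396]
orientation: [[0.058, 0.971, 0.231], [-0.001, 0.231, -0.973], [-0.998, 0.056, 0.015]]
wrist_force: [-0.0, -0.4, -1.1]
gripper_width: 0.268
```

```bash
python3 -m creep '[{"offset":[0.002,0,0],"yaw":0,"fingers":0.1},{"offset":[0,0,0],"yaw":0,"fingers":0.1}]'; python3 -m creep '[{"offset":[0.0012,0,0],"yaw":0,"fingers":0.1},{"offset":[0,0,0],"yaw":0,"fingers":0.1}]'; 
```

```text
clock: 12.08
ee_pos: [0.6147, 0.2588, 0.0375]
orientation: [[0.058, 0.971, 0.231], [-0.001, 0.231, -0.973], [-0.998, 0.057, 0.015]]
wrist_force: [0.6, 0.3, -1.1]
gripper_width: 0.264
clock: 12.32
ee_pos: [0.6151, 0.2589, 0.0367]
orientation: [[0.059, 0.971, 0.231], [-0.001, 0.231, -0.973], [-0.998, 0.058, 0.014]]
wrist_force: [-1.2, 0.4, 0.1]
gripper_width: 0.263
```

```bash
python3 -m creep '[{"offset":[0.001,0,0],"yaw":0,"fingers":0.1},{"offset":[0,0,0],"yaw":0,"fingers":0.1}]'; python3 -m creep '[{"offset":[0,0,0],"yaw":0,"fingers":0.32},{"offset":[0,0,0],"yaw":0,"fingers":0.4},{"offset":[0,0,0],"yaw":0,"fingers":0.5},{"offset":[0,0,0],"yaw":0,"fingers":0.6}]'; python3 nest.py pics/w8.png
```

```text
clock: 12.58
ee_pos: [0.6154, 0.259, 0.0363]
orientation: [[0.06, 0.971, 0.231], [-0.0, 0.231, -0.973], [-0.998, 0.058, 0.014]]
wrist_force: [-0.4, 0.8, 0.9]
gripper_width: 0.27
clock: 13.08
ee_pos: [0.6155, 0.259, 0.0361]
orientation: [[0.06, 0.971, 0.231], [-0.0, 0.231, -0.973], [-0.998, 0.059, 0.014]]
wrist_force: [0.3, -0.7, -0.0]
gripper_width: 0.6
[0.6155 0.259  0.0361] [ 0.2713 -0.6965 -0.0047] [ 0.392   0.6113  1.6307 -0.0312  0.8442  1.7494]
lidboard 0.88 [183.6, 304.1] [0.5431 0.2922 0.    ]
small_lid 0.71 [135.1, 366.3] [0.4718 0.3239 0.011 ]
```

View pics/w8.png

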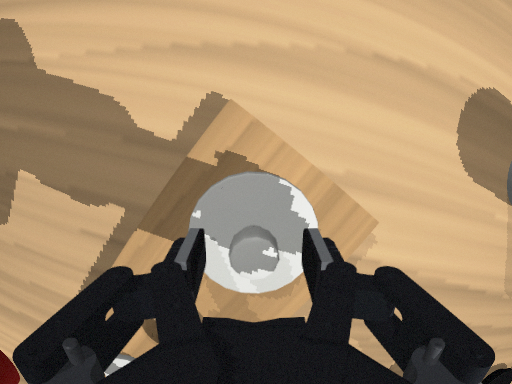

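```bash
python3 -m creep '[{"offset":[-0.02,0,0],"yaw":0,"fingers":0.6},{"offset":[-0.05,0,0],"yaw":0,"fingers":0.8},{"offset":[-0.06,0,0],"yaw":0,"fingers":1},{"offset":[-0.05,0,0],"yaw":0,"fingers":1},{"offset":[0,-0.03,0],"yaw":0,"fingers":1},{"offset":[0,0,0],"yaw":0,"fingers":1}]'; python3 nest.py pics/w9.png
```

```text
clock: 14.02
ee_pos: [0.5747, 0.252, 0.2194]
orientation: [[0.059, 0.971, 0.231], [-0.0, 0.231, -0.973], [-0.998, 0.058, 0.014]]
wrist_force: [0.3, 0.6, -1.1]
gripper_width: 1.0
[0.5747 0.252  0.2194] [ 0.327   0.6335 -1.1125] [ 0.4068  0.3887  1.5117 -0.0258  1.1868  1.7533]
lidboard 0.63 [211.6, 187.0] [0.5456 0.2946 0.    ]
small_lid 0.92 [181.4, 238.1] [0.4736 0.3192 0.011 ]
```

View pics/w9.png

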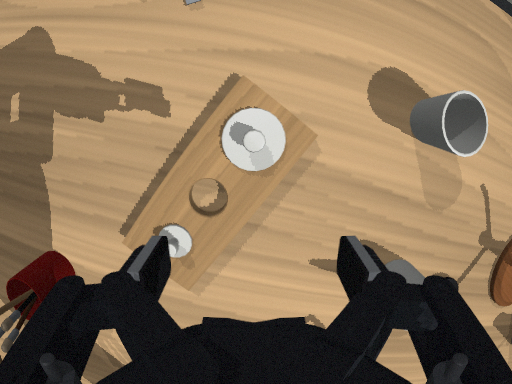

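```bash
python3 -m creep '[{"offset":[0,-0.028,0.038],"yaw":0,"fingers":1},{"offset":[0,-0.034,0.046],"yaw":0,"fingers":1},{"offset":[0,-0.034,0.046],"yaw":0,"fingers":1},{"offset":[0,-0.034,0.046],"yaw":0,"fingers":1},{"offset":[0,-0.02,0.028],"yaw":0,"fingers":1},{"offset":[0,0,0],"yaw":-0.18,"fingers":1},{"offset":[0,0,0],"yaw":-0.18,"fingers":1},{"offset":[0,0,0],"yaw":-0.18,"fingers":1}]'; python3 -m creep '[{"offset":[0,0,0],"yaw":-0.18,"fingers":1},{"offset":[0,0,0],"yaw":-0.18,"fingers":1},{"offset":[0,0,0],"yaw":-0.18,"fingers":1},{"offset":[0,0,0],"yaw":-0.18,"fingers":1},{"offset":[0,0,0],"yaw":-0.18,"fingers":1},{"offset":[0,0,0],"yaw":-0.12,"fingers":1},{"offset":[0,0,0],"yaw":0,"fingers":1},{"offset":[0,0,0],"yaw":0,"fingers":1}]'; python3 s.py
```

```text
clock: 15.22
ee_pos: [0.4792, 0.0118, 0.2066]
orientation: [[0.054, 0.704, 0.709], [-0.002, 0.71, -0.705], [-0.999, 0.036, 0.04]]
wrist_force: [-0.8, 0.3, -0.0]
gripper_width: 1.004
clock: 16.23
ee_pos: [0.4827, 0.0107, 0.2019]
orientation: [[0.046, -0.265, 0.963], [-0.003, 0.964, 0.265], [-0.999, -0.015, 0.043]]
wrist_force: [0.2, -0.3, 0.3]
gripper_width: 0.995
16.225 [0.4827 0.0107 0.2019] q [ 0.0002  0.1829  1.8553 -0.0033  1.0577 -0.2668] qd [ 0.0004  0.0078 -0.0014 -0.0002  0.0001  0.006 ] tau [  0.0016 -32.4286 -21.9479  -0.0111  -0.1947  -0.0161]
```

```bash
python3 - <<'E'
from h import *
np.set_printoptions(precision=4,suppress=True)
o=telemetry.get_obs();p=vision.read_camera('wrist')
cv2.imwrite('pics/w10.png',p['pixels'][:,:,::-1])
for t,z in [('mug',0),('mug_loop',.052)]:
    for r in finder.spot_point(t,p): print(t,r['score'],r['centre'],plane(p,r['centre'],z,o))
E
```

```text
mug 0.87 [236.6, 162.9] [0.4712 0.0076 0.    ]
mug 0.78 [123.1, 46.3] [0.3068 0.1105 0.    ]
mug_loop 0.82 [132.9, 77.8] [0.3488 0.0765 0.052 ]
mug_loop 0.7 [235.2, 128.1] [0.459  0.0513 0.052 ]
```

View pics/w10.png

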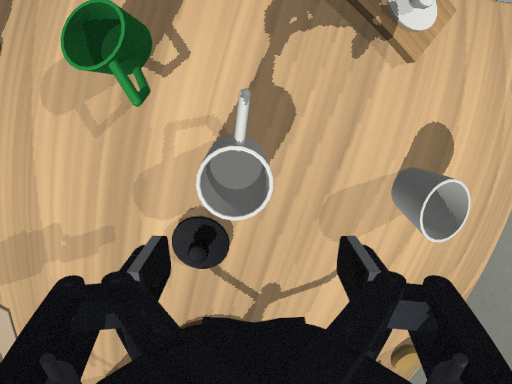

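```bash
python3 - <<'E'
from h import *
np.set_printoptions(precision=4,suppress=True)
o=telemetry.get_obs();p=vision.read_camera('wrist')
s,e,g=fitcircle(p,[(196.3,182),(273.5,182),(236,144.5),(235,219.5)],.09,.034,o,[.47,.01]);print(s,e,g)
h=plane(p,(245,92),.082,o)[:2]-s;print(h,np.hypot(*h),np.degrees(np.arctan2(h[1],h[0])))
h2=plane(p,(241.5,136),.079,o)[:2]-s;print(h2,np.degrees(np.arctan2(h2[1],h2[0])))
print(o['ee_pos'])
E
```

```text
[0.4702 0.009 ] 0.44252699078241137 [0.4702 0.009  0.0336]
[-0.0116  0.0772] 0.07805432581264406 98.57320804337652
[-0.0045  0.0397] 96.52512592154994
[0.4825 0.0107 0.2021]
```

```bash
python3 -m creep '[{"offset":[0.02,0.0018,-0.009],"yaw":0,"fingers":1},{"offset":[0.03,0.0018,-0.009],"yaw":0.05,"fingers":1},{"offset":[0.018,0,0],"yaw":0.05,"fingers":1},{"offset":[0,0,0],"yaw":0,"fingers":1},{"offset":[0,0,0],"yaw":0,"fingers":1},{"offset":[0,0,0],"yaw":0,"fingers":1}]'; python3 - <<'E'
from h import *
np.set_printoptions(precision=4,suppress=True)
o=telemetry.get_obs();p=vision.read_camera('wrist')
cv2.imwrite('pics/w11.png',p['pixels'][:,:,::-1])
print(o['ee_pos'])
E
```

```text
clock: 17.18
ee_pos: [0.4689, 0.0092, 0.1341]
orientation: [[0.052, -0.165, 0.985], [-0.003, 0.986, 0.165], [-0.999, -0.011, 0.051]]
wrist_force: [-0.5, 0.2, 0.4]
gripper_width: 0.997
[0.4689 0.0092 0.1341]
```

View pics/w11.png

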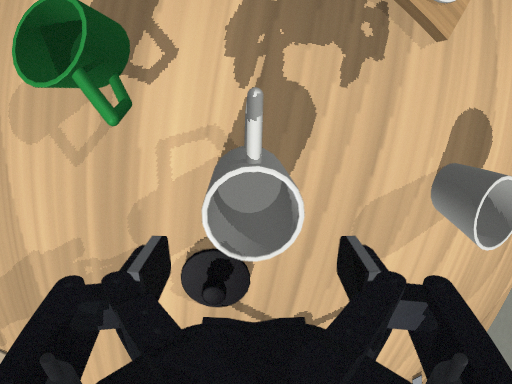

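```bash
python3 -m creep '[{"offset":[0.025,0,-0.0015],"yaw":0,"fingers":1},{"offset":[0.03,0,-0.0015],"yaw":0,"fingers":1},{"offset":[0.012,0,0],"yaw":0,"fingers":1},{"offset":[0,0,0],"yaw":0,"fingers":1},{"offset":[0,0,0],"yaw":0,"fingers":1}]'
```

```text
clock: 17.85
ee_pos: [0.4736, 0.0086, 0.0695]
orientation: [[0.062, -0.166, 0.984], [-0.003, 0.986, 0.166], [-0.998, -0.013, 0.061]]
wrist_force: [0.2, 0.1, 1.0]
gripper_width: 1.001
```

```bash
python3 -m creep '[{"offset":[0.004,0,-0.0028],"yaw":0,"fingers":1},{"offset":[0,0,0],"yaw":0,"fingers":0.9}]';  python3 -m creep '[{"offset":[0,0,0],"yaw":0,"fingers":0.82},{"offset":[0,0,0],"yaw":0,"fingers":0.7},{"offset":[0,0,0],"yaw":0,"fingers":0.7},{"offset":[0,0,0],"yaw":0,"fingers":0.7}]' 40; python3 - <<'E'
from h import *
p=vision.read_camera('wrist')
cv2.imwrite('pics/w12.png',p['pixels'][:,:,::-1])
E
```

```text
clock: 18.1
ee_pos: [0.4718, 0.0081, 0.0665]
orientation: [[0.065, -0.166, 0.984], [-0.003, 0.986, 0.166], [-0.998, -0.014, 0.064]]
wrist_force: [-0.0, 0.9, 0.6]
gripper_width: 0.9
clock: 18.6
ee_pos: [0.4718, 0.008, 0.0675]
orientation: [[0.065, -0.166, 0.984], [-0.003, 0.986, 0.166], [-0.998, -0.014, 0.064]]
wrist_force: [0.2, 0.3, -0.0]
gripper_width: 0.776
```

View pics/w12.png

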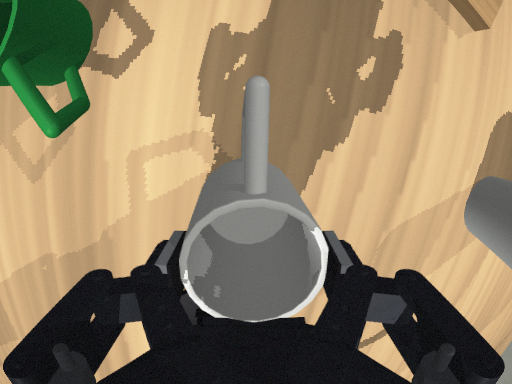

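```bash
python3 -m creep '[{"offset":[-0.012,0,0],"yaw":0,"fingers":0.7},{"offset":[-0.03,0,0],"yaw":0,"fingers":0.7},{"offset":[-0.045,0,0],"yaw":0,"fingers":0.7},{"offset":[-0.045,0,0],"yaw":0,"fingers":0.7},{"offset":[-0.03,0,0],"yaw":0,"fingers":0.7},{"offset":[0,0,0],"yaw":0,"fingers":0.7}]'
python3 - <<'E'
from h import *
np.set_printoptions(precision=4,suppress=True)
a=vision.read_camera('scene');b=vision.read_camera('side');o=telemetry.get_obs();w=vision.read_camera('wrist')
for n,p in (('scene',a),('side',b),('wrist',w)): cv2.imwrite(f'pics/{n}2.png',p['pixels'][:,:,::-1])
cv2.imwrite('pics/scene2z.png',cv2.resize(a['pixels'][120:220,130:280,::-1],(800,533),interpolation=cv2.INTER_CUBIC))
cv2.imwrite('pics/side2z.png',cv2.resize(b['pixels'][60:180,230:380,::-1],(750,600),interpolation=cv2.INTER_CUBIC))
for k,u,v in [('tip1',(145.2,156),(297.3,78.4)),('tip2',(194.4,141.2),(310.8,111.4)),('tip3',(180.8,181.2),(262.2,101)),('cap',(172.4,155.2),(290.3,91.4))]: print(k,*tri(ray(a,u),ray(b,v)))
print(o['ee_pos'])
E
```

```text
clock: 19.4
ee_pos: [0.4589, 0.0085, 0.2344]
orientation: [[0.061, -0.166, 0.984], [-0.003, 0.986, 0.166], [-0.998, -0.013, 0.059]]
wrist_force: [0.2, -0.3, -3.9]
gripper_width: 0.776
tip1 [ 0.5293 -0.3986  0.1873] [0.371263477700148, 0.371263477700215]
tip2 [ 0.432  -0.2576  0.1902] [2.2490632969368916, 2.2490632969371265]
tip3 [ 0.5991 -0.2502  0.1813] [0.6708918739511485, 0.6708918739511325]
cap [ 0.5208 -0.3028  0.2065] [0.016428258683280236, 0.016428258683367378]
[0.4572 0.0085 0.2314]
```

View pics/scene2z.png

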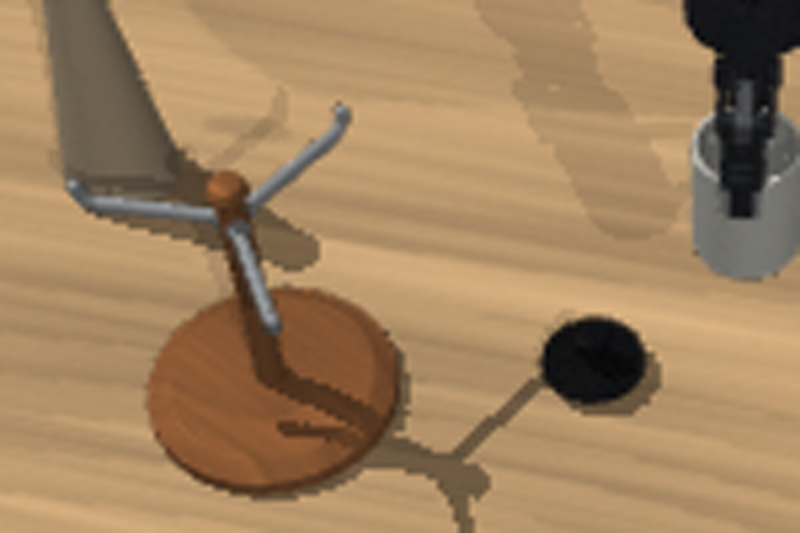

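View pics/side2z.png

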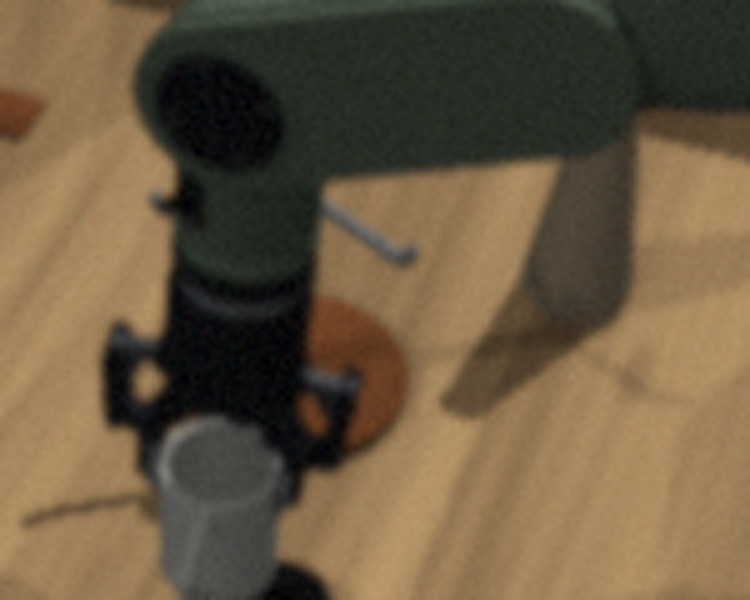

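View pics/wrist2.png

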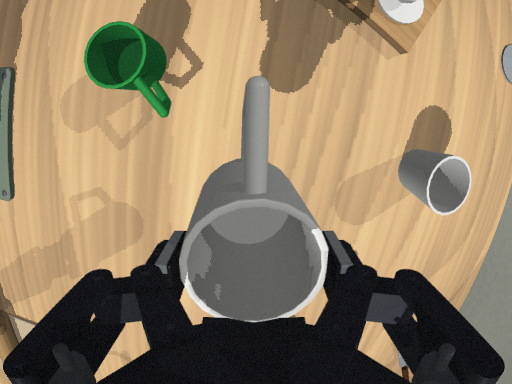

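View pics/scene2.png

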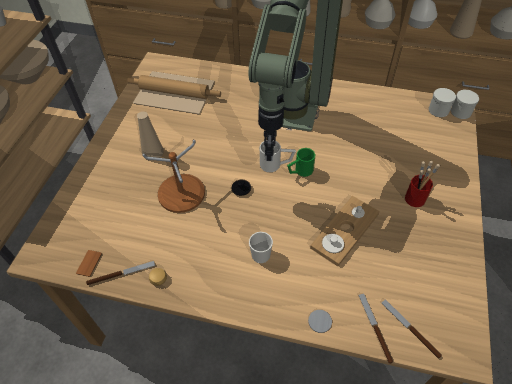

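```bash
python3 -m creep '[{"offset":[-0.02,0,0],"yaw":-0.1,"fingers":0.7},{"offset":[-0.03,0,0],"yaw":-0.14,"fingers":0.7},{"offset":[-0.025,0,0],"yaw":-0.14,"fingers":0.7},{"offset":[0,0,0],"yaw":-0.046,"fingers":0.7},{"offset":[0,-0.02,0],"yaw":0,"fingers":0.7},{"offset":[0,-0.04,0.002],"yaw":0,"fingers":0.7}]'
```

```text
clock: 20.3
ee_pos: [0.4838, -0.0385, 0.2962]
orientation: [[0.026, -0.573, 0.819], [-0.001, 0.819, 0.574], [-1.0, -0.016, 0.02]]
wrist_force: [0.5, -0.5, -2.8]
gripper_width: 0.772
```

```bash
python3 -m creep '[{"offset":[0,-0.046,0.003],"yaw":0,"fingers":0.7},{"offset":[0,-0.046,0.003],"yaw":0,"fingers":0.7},{"offset":[0,-0.046,0.003],"yaw":0,"fingers":0.7},{"offset":[0,-0.046,0.003],"yaw":0,"fingers":0.7},{"offset":[0,-0.046,0.003],"yaw":0,"fingers":0.7},{"offset":[0,-0.03,0.002],"yaw":0,"fingers":0.7},{"offset":[0,0,0],"yaw":0,"fingers":0.7},{"offset":[0,0,0],"yaw":0,"fingers":0.7}]'; python3 - <<'E'
from h import *
np.set_printoptions(precision=4,suppress=True)
a=vision.read_camera('scene');b=vision.read_camera('side');o=telemetry.get_obs();w=vision.read_camera('wrist')
print(o['ee_pos'],o['orientation'])
cv2.imwrite('pics/wrist3.png',w['pixels'][:,:,::-1])
for t in ['hook1','mug_tree','mug_loop']:
  for n,p in (('scene',a),('side',b),('wrist',w)):
    print(t,n,[(round(r['score'],2),np.round(r['centre'],1)) for r in finder.spot_point(t,p)])
cv2.imwrite('pics/scene3z.png',cv2.resize(a['pixels'][100:250,100:300,::-1],(800,600),interpolation=cv2.INTER_CUBIC))
cv2.imwrite('pics/side3z.png',cv2.resize(b['pixels'][40:190,200:400,::-1],(800,600),interpolation=cv2.INTER_CUBIC))
E
```

```text
clock: 21.3
ee_pos: [0.6485, -0.249, 0.2742]
orientation: [[-0.009, -0.572, 0.82], [0.012, 0.82, 0.572], [-1.0, 0.015, -0.001]]
wrist_force: [0.1, 0.5, -3.9]
gripper_width: 0.777
[ 0.6484 -0.2487  0.275 ] [[-0.0084 -0.5723  0.82  ]
 [ 0.0111  0.82    0.5723]
 [-0.9999  0.0139 -0.0005]]
hook1 scene [(0.64, array([184. , 152.8])), (0.61, array([158.4, 156. ]))]
hook1 side [(0.67, array([301.3, 105.3])), (0.53, array([236.5, 371. ])), (0.44, array([296.2,  85.7])), (0.42, array([273.4, 100.8]))]
hook1 wrist [(0.8, array([ 78.7, 206.3])), (0.68, array([144.3, 160.2])), (0.61, array([ 69.1, 119.6]))]
mug_tree scene [(0.69, array([179.6, 193.4])), (0.61, array([187.7, 170.8]))]
mug_tree side [(0.65, array([290.2, 134.1]))]
mug_tree wrist [(0.93, array([158.1, 138.8]))]
mug_loop scene [(0.89, array([186.6, 174.1])), (0.73, array([294.4, 168.2])), (0.41, array([182.4, 194.1]))]
mug_loop side [(0.7, array([297.9, 224. ])), (0.55, array([251.7,  89.4])), (0.32, array([226.5, 285.7]))]
mug_loop wrist [(0.91, array([250.9, 147.2]))]
```

View pics/scene3z.png

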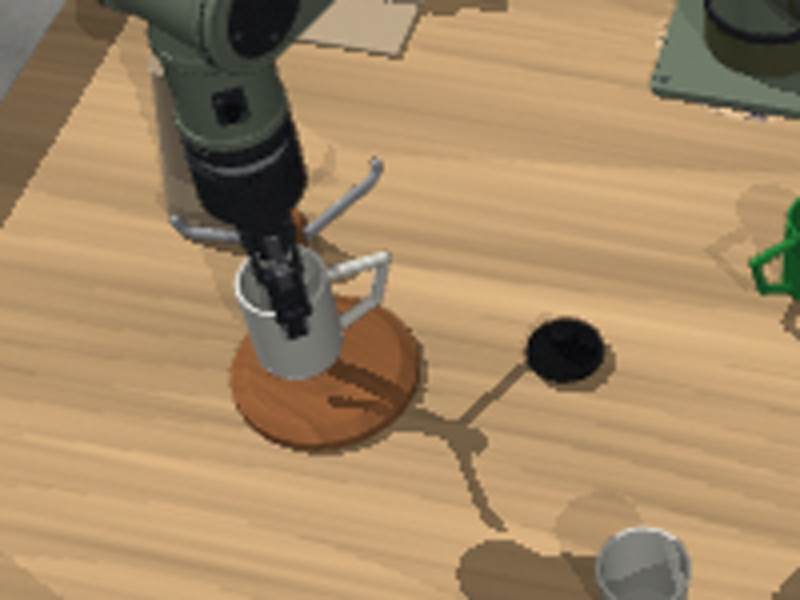

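View pics/side3z.png

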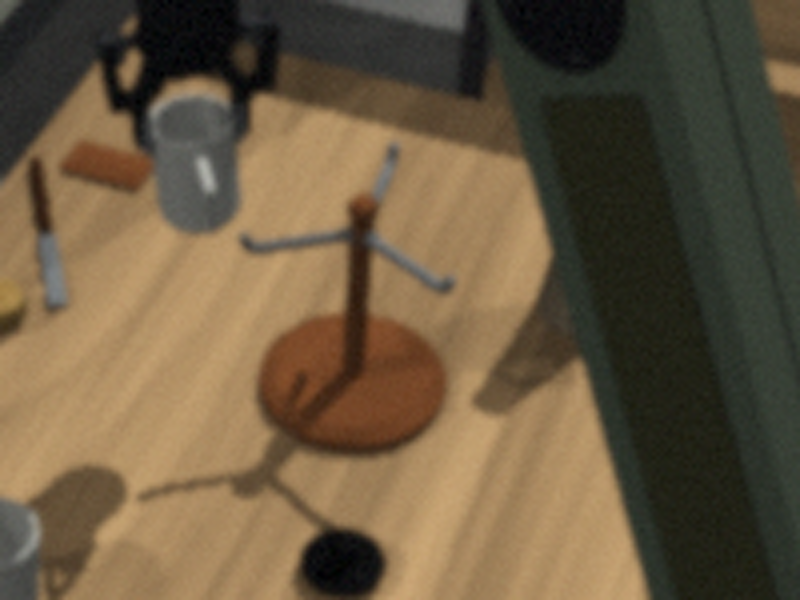

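View pics/wrist3.png

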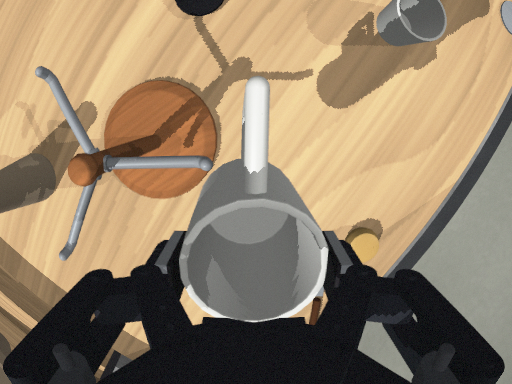

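```bash
python3 - <<'E'
from h import *
np.set_printoptions(precision=4,suppress=True)
o=telemetry.get_obs();w=vision.read_camera('wrist');R=np.array(o['orientation']);t=np.array(o['ee_pos']);print(t)
g=cv2.resize(w['pixels'][60:270,20:300,::-1],(800,600),interpolation=cv2.INTER_CUBIC);cv2.imwrite('pics/w13.png',g)
for n,uv,z in [('base',(118,162.5),.18),('mid',(160,162.5),.18),('run end',(195,162.5),.18),('tip',(207,163),.194),('cap',(86,169),.208),('t1',(66,253),.194),('t2',(42,72),.194)]:
    X=plane(w,uv,z,o);print(n,X,'tool',R.T@(X-t))
E
```

```text
[ 0.6491 -0.2494  0.2769]
base [ 0.5376 -0.2935  0.18  ] tool [ 0.097   0.0265 -0.1168]
mid [ 0.57   -0.2721  0.18  ] tool [ 0.0971  0.0256 -0.078 ]
run end [ 0.5946 -0.2555  0.18  ] tool [ 0.0971  0.0252 -0.0483]
tip [ 0.6032 -0.2469  0.194 ] tool [ 0.0831  0.0275 -0.0363]
cap [ 0.524  -0.3021  0.208 ] tool [ 0.069   0.0276 -0.1328]
t1 [ 0.5312 -0.4005  0.194 ] tool [ 0.082  -0.0574 -0.1832]
t2 [ 0.4331 -0.2618  0.194 ] tool [ 0.0838  0.1125 -0.1844]
```

View pics/w13.png

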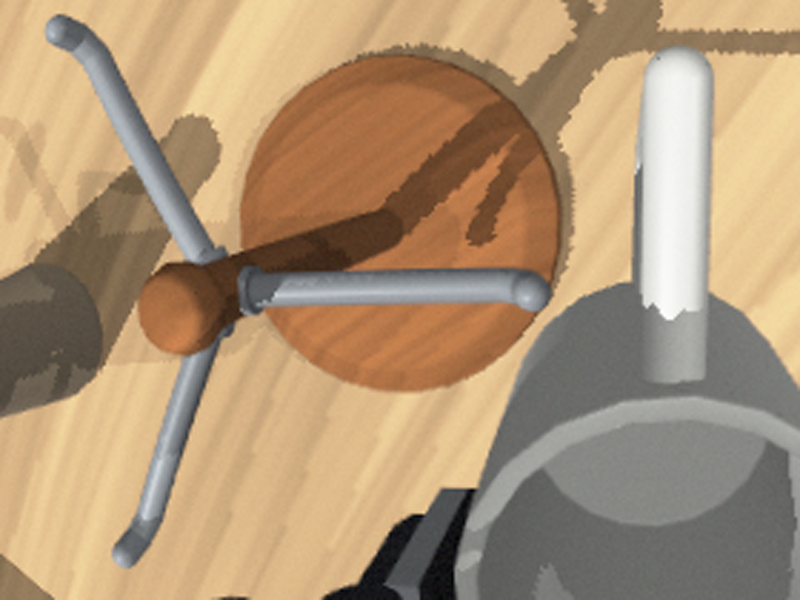

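```bash
python3 -m creep '[{"offset":[0,-0.012,0],"yaw":0,"fingers":0.7},{"offset":[0,-0.011,0],"yaw":0,"fingers":0.7},{"offset":[0.02,0,0],"yaw":0,"fingers":0.7},{"offset":[0.03,0,0],"yaw":0,"fingers":0.7},{"offset":[0.018,0,0],"yaw":0,"fingers":0.7},{"offset":[0,0,0],"yaw":0,"fingers":0.7},{"offset":[0,0,0],"yaw":0,"fingers":0.7},{"offset":[0,0,0],"yaw":0,"fingers":0.7}]'
cat > hk.py <<'E'
from h import *
import sys
np.set_printoptions(precision=4,suppress=True)
o=telemetry.get_obs();w=vision.read_camera('wrist')
np.savez('lw.npz',px=w['pixels'],R=o['orientation'],t=o['ee_pos'])
print(o['clock'],o['ee_pos'],o['wrist_force'])
cv2.imwrite(sys.argv[1],cv2.resize(w['pixels'][60:270,20:300,::-1],(800,600),interpolation=cv2.INTER_CUBIC))
E
python3 hk.py pics/w14.png
```

```text
clock: 22.95
ee_pos: [0.6664, -0.2739, 0.2078]
orientation: [[-0.0, -0.57, 0.822], [0.006, 0.822, 0.57], [-1.0, 0.005, 0.004]]
wrist_force: [0.3, -0.5, -2.4]
gripper_width: 0.777
22.95 [ 0.6664 -0.2739  0.2078] [ 0.3003 -0.483  -2.4125]
```

View pics/w14.png

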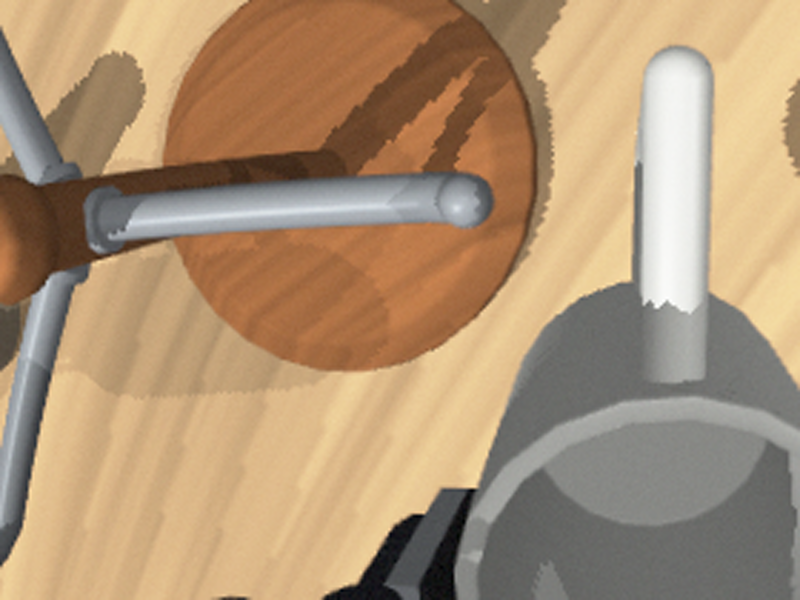

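```bash
cat > hm.py <<'E'
from h import *
import sys,json
np.set_printoptions(precision=4,suppress=True)
d=np.load('lw.npz');o={'orientation':d['R'],'ee_pos':d['t']};w=vision.read_camera('wrist');s=800/280
for x,y,z in json.loads(sys.argv[1]):
    X=plane(w,((x+.5)/s-.5+20,(y+.5)/s-.5+60),z,o);print(X,'tool',d['R'].T@(X-d['t']))
E
python3 hm.py '[[125,216,0.18],[280,209,0.18],[420,203,0.18],[466,201,0.196],[678,60,0.219],[678,250,0.219]]'
```

```text
[ 0.5331 -0.2946  0.18  ] tool [ 0.0277  0.0588 -0.1214]
[ 0.567  -0.2724  0.18  ] tool [ 0.0278  0.0577 -0.0809]
[ 0.5926 -0.255   0.18  ] tool [ 0.0279  0.0574 -0.05  ]
[ 0.6027 -0.2463  0.196 ] tool [ 0.012   0.0589 -0.0367]
[ 0.6204 -0.2073  0.219 ] tool [-0.0108  0.0809  0.0002]
[ 0.6363 -0.2302  0.219 ] tool [-0.0109  0.0531  0.0002]
```

```bash
python3 -m creep '[{"offset":[0.004,0.009,0],"yaw":0,"fingers":0.7},{"offset":[0,0,0],"yaw":0,"fingers":0.7},{"offset":[0,0,0],"yaw":0,"fingers":0.7}]'
python3 hk.py pics/w15.png; python3 -c "
from h import *;print(telemetry.get_obs()['orientation'])"
```

```text
clock: 23.42
ee_pos: [0.6609, -0.2655, 0.2049]
orientation: [[0.002, -0.57, 0.821], [0.006, 0.821, 0.57], [-1.0, 0.004, 0.005]]
wrist_force: [0.5, -0.3, -3.9]
gripper_width: 0.773
23.425 [ 0.6609 -0.2655  0.2049] [ 0.4773 -0.2507 -3.8792]
[[ 0.0013544  -0.57036231  0.82139211]
 [ 0.00610175  0.82138229  0.57034542]
 [-0.99998047  0.00423945  0.00459269]]
```

View pics/w15.png

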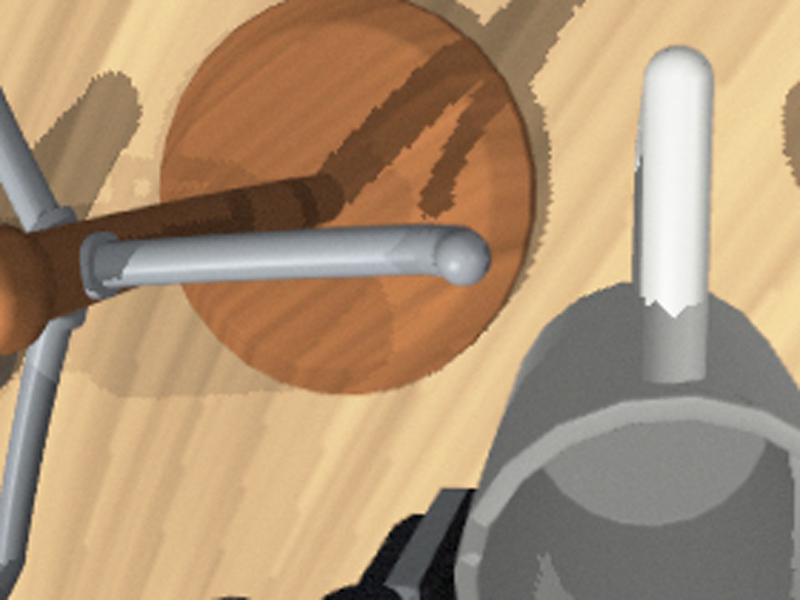

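```bash
python3 -m creep '[{"offset":[0,0,-0.015],"yaw":0,"fingers":0.7},{"offset":[0,0,-0.018],"yaw":0,"fingers":0.7},{"offset":[0,0,0],"yaw":0,"fingers":0.7},{"offset":[0,0,0],"yaw":0,"fingers":0.7}]'
python3 hk.py pics/w16.png
```

```text
clock: 23.98
ee_pos: [0.6311, -0.2865, 0.2049]
orientation: [[0.001, -0.569, 0.822], [0.006, 0.822, 0.569], [-1.0, 0.004, 0.004]]
wrist_force: [1.5, -0.0, -3.3]
gripper_width: 0.775
23.975 [ 0.6311 -0.2865  0.2049] [ 1.4609 -0.0496 -3.2808]
```

View pics/w16.png

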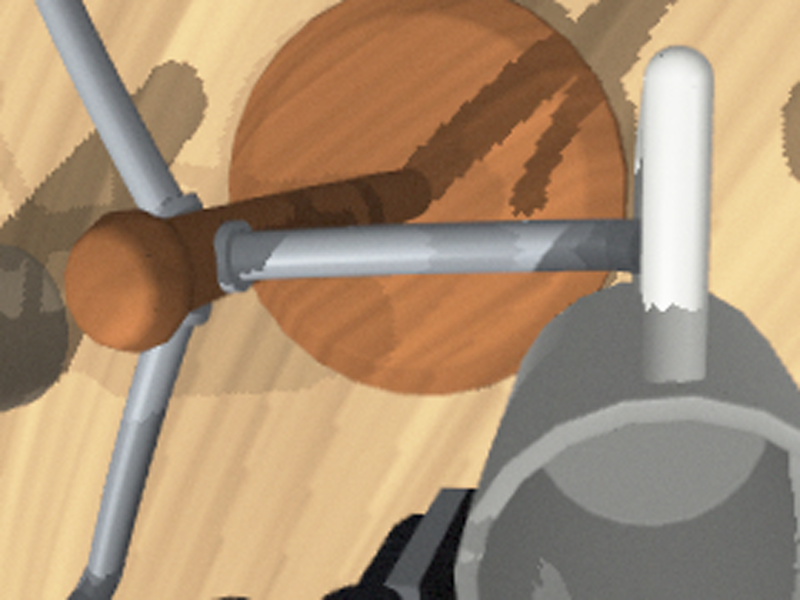

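```bash
python3 -m creep '[{"offset":[0,0,-0.015],"yaw":0,"fingers":0.7},{"offset":[0,0,-0.016],"yaw":0,"fingers":0.7},{"offset":[0,0,0],"yaw":0,"fingers":0.7},{"offset":[0,0,0],"yaw":0,"fingers":0.7}]'
python3 hk.py pics/w17.png
```

```text
clock: 24.52
ee_pos: [0.6038, -0.3055, 0.2048]
orientation: [[0.001, -0.57, 0.822], [0.005, 0.822, 0.57], [-1.0, 0.004, 0.004]]
wrist_force: [0.1, 0.4, -3.3]
gripper_width: 0.778
24.525 [ 0.6038 -0.3055  0.2048] [ 0.0736  0.3959 -3.3314]
```

View pics/w17.png

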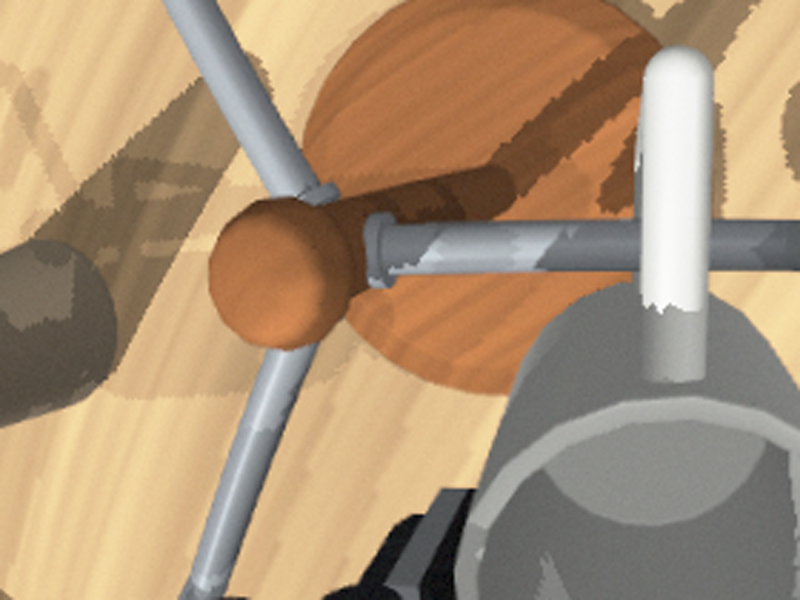

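```bash
python3 -m creep '[{"offset":[0.01,0,0],"yaw":0,"fingers":0.7},{"offset":[0.008,0,0],"yaw":0,"fingers":0.7},{"offset":[0,0,0],"yaw":0,"fingers":0.7},{"offset":[0,0,0],"yaw":0,"fingers":0.7}]';python3 -m creep '[{"offset":[0.003,0,0],"yaw":0,"fingers":0.7},{"offset":[0,0,0],"yaw":0,"fingers":0.7}]'
```

```text
clock: 25.08
ee_pos: [0.6043, -0.3046, 0.1845]
orientation: [[-0.0, -0.571, 0.821], [0.006, 0.821, 0.571], [-1.0, 0.005, 0.003]]
wrist_force: [0.1, 0.9, -3.6]
gripper_width: 0.775
clock: 25.32
ee_pos: [0.6045, -0.3046, 0.1816]
orientation: [[0.0, -0.571, 0.821], [0.006, 0.821, 0.571], [-1.0, 0.005, 0.003]]
wrist_force: [0.1, -0.1, -3.6]
gripper_width: 0.776
```

```bash
python3 -m creep '[{"offset":[0.002,0,0],"yaw":0,"fingers":0.7},{"offset":[0,0,0],"yaw":0,"fingers":0.7}]';python3 -m creep '[{"offset":[0.0015,0,0],"yaw":0,"fingers":0.7},{"offset":[0,0,0],"yaw":0,"fingers":0.7}]'
```

```text
clock: 25.58
ee_pos: [0.6046, -0.3046, 0.1797]
orientation: [[0.001, -0.571, 0.821], [0.005, 0.821, 0.571], [-1.0, 0.004, 0.004]]
wrist_force: [0.2, -1.1, -3.3]
gripper_width: 0.775
clock: 25.82
ee_pos: [0.6046, -0.3046, 0.1782]
orientation: [[0.001, -0.571, 0.821], [0.005, 0.821, 0.571], [-1.0, 0.004, 0.004]]
wrist_force: [0.1, 0.7, -2.5]
gripper_width: 0.773
```

```bash
python3 -m creep '[{"offset":[0.0012,0,0],"yaw":0,"fingers":0.7},{"offset":[0,0,0],"yaw":0,"fingers":0.7}]';python3 -m creep '[{"offset":[0.001,0,0],"yaw":0,"fingers":0.7},{"offset":[0,0,0],"yaw":0,"fingers":0.7}]'
```

```text
clock: 26.08
ee_pos: [0.6048, -0.3047, 0.1773]
orientation: [[0.002, -0.571, 0.821], [0.005, 0.821, 0.571], [-1.0, 0.003, 0.004]]
wrist_force: [-0.5, 0.8, -2.0]
gripper_width: 0.775
clock: 26.32
ee_pos: [0.6049, -0.3047, 0.177]
orientation: [[0.002, -0.571, 0.821], [0.005, 0.821, 0.571], [-1.0, 0.003, 0.004]]
wrist_force: [-0.9, 0.4, -2.3]
gripper_width: 0.772
```

```bash
python3 -m creep '[{"offset":[0.0006,0,0],"yaw":0,"fingers":0.7},{"offset":[0,0,0],"yaw":0,"fingers":0.82},{"offset":[0,0,0],"yaw":0,"fingers":0.9},{"offset":[0,0,0],"yaw":0,"fingers":1},{"offset":[0,0,0],"yaw":0,"fingers":1},{"offset":[0,0,0],"yaw":0,"fingers":1}]'
python3 - <<'E'
from h import *
w=vision.read_camera('wrist');a=vision.read_camera('scene')
cv2.imwrite('pics/w18.png',w['pixels'][:,:,::-1])
cv2.imwrite('pics/s18.png',cv2.resize(a['pixels'][100:250,100:300,::-1],(800,600),interpolation=cv2.INTER_CUBIC))
E
```

```text
clock: 27.08
ee_pos: [0.6057, -0.3052, 0.1778]
orientation: [[0.005, -0.571, 0.821], [0.003, 0.821, 0.571], [-1.0, -0.0, 0.006]]
wrist_force: [-1.3, -1.4, 0.1]
gripper_width: 1.003
```

View pics/w18.png

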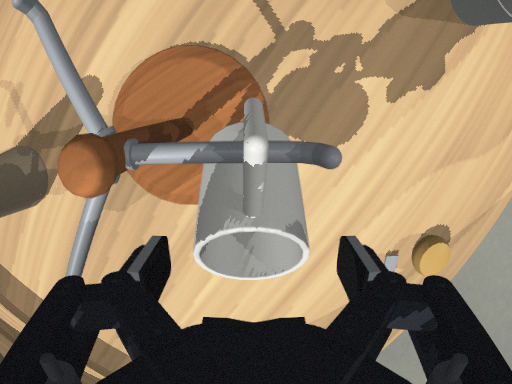

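View pics/s18.png

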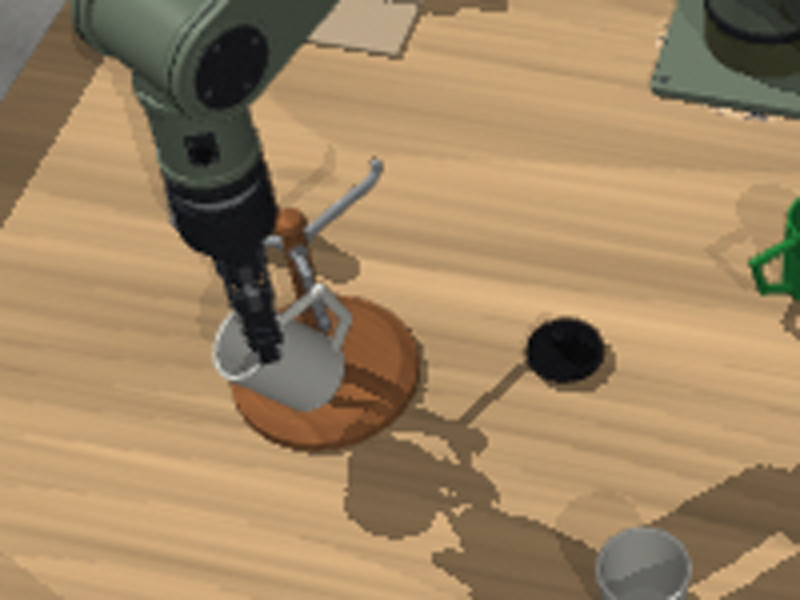

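```bash
python3 -m creep '[{"offset":[-0.02,0,0],"yaw":0,"fingers":1},{"offset":[-0.03,0,0],"yaw":0,"fingers":1},{"offset":[-0.04,0,0],"yaw":0,"fingers":1},{"offset":[-0.03,0,0],"yaw":0,"fingers":1},{"offset":[0,0,0],"yaw":0,"fingers":1},{"offset":[0,0,0],"yaw":0,"fingers":1},{"offset":[0,0,0],"yaw":0,"fingers":1},{"offset":[0,0,0],"yaw":0,"fingers":1}]'
for i in 1 2 3; do python3 -m creep '[{"offset":[0,0,0],"yaw":0,"fingers":1},{"offset":[0,0,0],"yaw":0,"fingers":1},{"offset":[0,0,0],"yaw":0,"fingers":1},{"offset":[0,0,0],"yaw":0,"fingers":1},{"offset":[0,0,0],"yaw":0,"fingers":1},{"offset":[0,0,0],"yaw":0,"fingers":1},{"offset":[0,0,0],"yaw":0,"fingers":1},{"offset":[0,0,0],"yaw":0,"fingers":1}]' | head -2; done
python3 - <<'E'
from h import *
w=vision.read_camera('wrist');a=vision.read_camera('scene');b=vision.read_camera('side')
cv2.imwrite('pics/w19.png',w['pixels'][:,:,::-1])
cv2.imwrite('pics/s19.png',a['pixels'][:,:,::-1])
cv2.imwrite('pics/d19.png',b['pixels'][:,:,::-1])
cv2.imwrite('pics/lid19.png',np.hstack([cv2.resize(a['pixels'][190:280,290:400,::-1],(400,330),interpolation=cv2.INTER_CUBIC),cv2.resize(b['pixels'][215:320,160:265,::-1],(330,330),interpolation=cv2.INTER_CUBIC)]))
for r in finder.spot_point('lid',a): print('scene',r)
for r in finder.spot_point('lid',b): print('side',r)
print(proj(a,[.6158,.259,.011]),proj(b,[.6158,.259,.011]))
E
```

```text
clock: 28.18
ee_pos: [0.6036, -0.3048, 0.2956]
orientation: [[-0.003, -0.571, 0.821], [0.008, 0.821, 0.571], [-1.0, 0.008, 0.002]]
wrist_force: [-0.5, -0.4, 0.2]
gripper_width: 0.999
clock: 29.18
ee_pos: [0.6034, -0.3046, 0.2944]
clock: 30.18
ee_pos: [0.6034, -0.3047, 0.2944]
clock: 31.18
ee_pos: [0.6034, -0.3047, 0.2944]
scene {'centre': [336.3, 242.0], 'score': 0.76}
scene {'centre': [240.7, 192.3], 'score': 0.49}
scene {'centre': [357.9, 212.4], 'score': 0.21}
side {'centre': [189.7, 252.8], 'score': 0.77}
side {'centre': [286.3, 180.8], 'score': 0.58}
[332.2940838  244.50210042] [190.73439468 250.61565868]
```

View pics/w19.png

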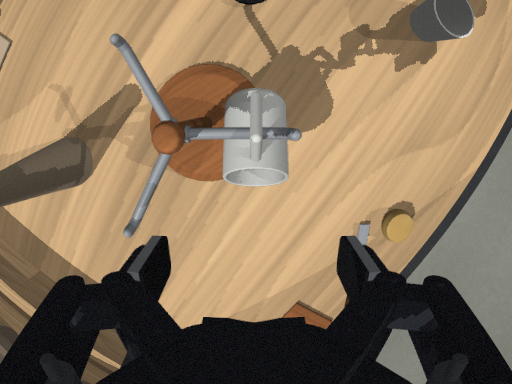

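View pics/s19.png

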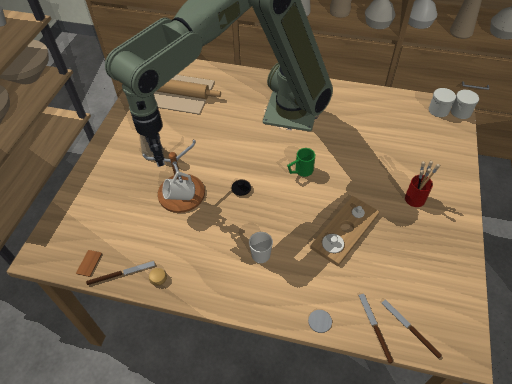

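View pics/lid19.png

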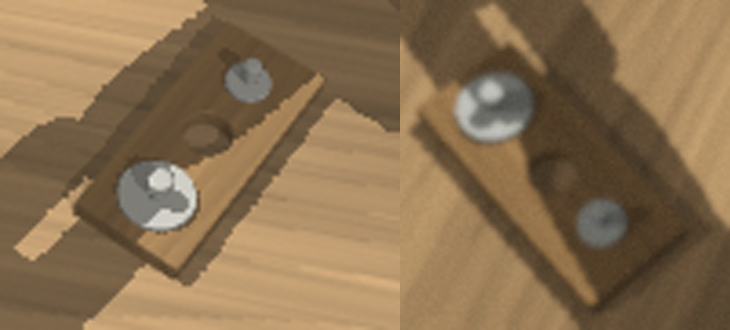

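View pics/d19.png

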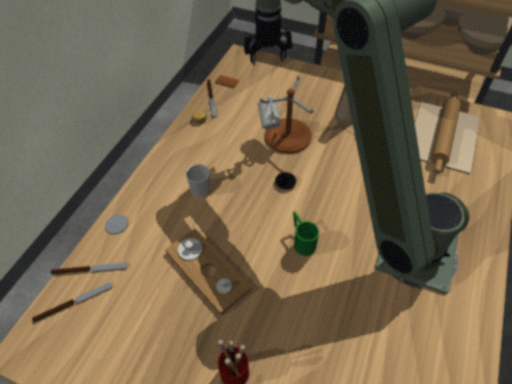

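```bash
python3 - <<'E'
from h import *
a=cv2.imread('pics/w19.png').astype(int)[60:200,100:320]
p=vision.read_camera('wrist')['pixels'][:,:,::-1][60:200,100:320].astype(int)
d=np.abs(a-p).max(2);print('diff',d.max(),(d>30).sum())
from workcell import order
print(telemetry.get_obs()['clock'],order.finish_job())
E
```

```text
diff 15 0
the job is handed in; nothing more can be done
31.475 None
```

The lid is in the 60 mm nest and the mug is hanging on the tree. I handed the job in at 31.5 s, and the hand-in reported no verdict.

- **Lid:** I lifted it off by its knob and lowered it knob up into the nest. It stopped at the computed home height (TCP z about 0.036 m), with only about 1–2 N change in the wrist force. The pictures afterwards show it lying flat on the board.
- **Mug:** I gripped it across the body, slid its handle over the hook that points toward the right front, and let go. It swung to its lean. Two wrist pictures about 0.3 s apart, taken more than 4 s after release, show no movement.
- **Robot and other objects:** The gripper is open and about 0.1 m above the mug, touching nothing. In the final pictures the other pots, the small lid, the brushes, the green mug and the black lid look undisturbed; I judged that by eye and did not measure them.

**Disagreements in the checks:**
- In the scene camera the lid detector's point was about 4.7 pixels (roughly 1 cm) from where the measured nest centre should appear. In the side camera it was about 2.4 pixels off. I put this down to the detector's usual error, given the height at which the lid seated.
- The tool tilted by up to 3.7 degrees during the moves. It was nearly vertical again before I hung the mug.

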